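# Hang the hexagon spanners on the bench hook, largest first

### The job

Put the three hexagon spanners away by their eyes on the hook stand, largest first, then the middle one, then the smallest. Set each down gently on the bar, slide it back along the bar, while still holding it, until it bears on what is behind it (the first on the stop collar, the others on the spanner before) and press it home there with a light but definite push, never hard (stay well under 25 N), so that the three end nested close together, hanging freely. Leave the other things on the bench alone.

Things in the scene. Friction and masses are not known exactly. Their poses are not given: they have to be found in the camera images.
- hook: Blue steel hook stand, fixed. Origin on the bench under the front face of its post; z up; x points from the hook's tip to the post, so the bar sticks out along -x, roughly towards the robot. Post 30 x 40 mm, 260 mm tall, at x 0 to 30 mm; foot plate 160 x 140 x 12 mm (x -100 to 60 mm).
- hook_root (a point): Where the bar's axis leaves the post, 240 mm above the bench; axes as the stand. The bar is round, 10 mm diameter, level, rigid, and runs 150 mm along -x to hook_tip. Hung on it, a spanner's eye centre rests 9 mm below the bar's axis. Steel on steel: touch down at about 10 mm/s; carry its weight while sliding, or friction on the bar (coefficient about 1) hides the contact at the end.
- hook_tip (a point): End of the level bar, on its axis, 150 mm from the root. Here it turns up in a short lip 10 mm thick (5 mm either side of this point along x), its top 12 mm above the axis. An eye passes over the lip with its centre about 3.5 mm above the bar's axis (5 mm to spare up and down, 8 mm sideways); then it is let down on the bar.
- stop_zone (a point): Point on the bar's axis 42 mm from the root, fixed to the stand. A round steel stop collar, 30 mm diameter, 10 mm long, is clamped on the bar too firmly to slide; its front face (towards the tip) is anywhere up to 10 mm before or behind this point. Exactly where is not measured: see it or find it by feel with the spanner.
- rack: Grey plastic rack, fixed: base 200 x 130 x 12 mm, three 15 mm wide grooves along its y at x = -62, 0 and +62 mm, between walls 110 mm long whose tops are 54 mm above the bench. A spanner stands in each (any order) on the base, 12 mm above the bench, its x along the rack's x; lift it 45 mm or more to clear the walls, then leave along the rack's y. Origin under its centre.
- spanner_large: The largest of three plain steel hexagon ring spanners, standing upright: at the bottom a hexagon ring head 96 mm across flats outside, 12 mm thick (x), standing on a flat; then a handle 20 mm wide (y), 10 mm thick; then the eye boss and a grip tab. Origin: underside centre. x along the eye's axis, z up the handle. Top 208 mm above the origin. About 300 g +-30 %; hangs straight.
- spanner_large_eye (a point): Centre of the largest spanner's eye, 150 mm above its origin. Hexagonal through hole along the spanner's x, 26 mm across flats, a corner straight up (corners 15 mm above and below the centre, flats 13 mm to the sides), in a boss 26 mm long (+-13 mm along x), 36 mm across flats outside, its corners 21 mm above and below.
- spanner_large_tab (a point): Grasp point of the largest spanner's grip tab, 42 mm above the eye centre. The tab is a block 20 mm wide (y) and 12 mm thick (x) that reaches up to 58 mm above the eye centre. Pinch it across the 20 mm (along y) from straight above, so that the fingers stay clear of the collar and the neighbour on the hook.
- spanner_medium: The middle of three plain steel hexagon ring spanners, standing upright: at the bottom a hexagon ring head 76 mm across flats outside, 12 mm thick (x), standing on a flat; then a handle 20 mm wide (y), 10 mm thick; then the eye boss and a grip tab. Origin: underside centre. x along the eye's axis, z up the handle. Top 196 mm above the origin. About 240 g +-30 %; hangs straight.
- spanner_medium_eye (a point): Centre of the middle spanner's eye, 138 mm above its origin. Hexagonal through hole along the spanner's x, 26 mm across flats, a corner straight up (corners 15 mm above and below the centre, flats 13 mm to the sides), in a boss 26 mm long (+-13 mm along x), 36 mm across flats outside, its corners 21 mm above and below.
- spanner_medium_tab (a point): Grasp point of the middle spanner's grip tab, 42 mm above the eye centre. The tab is a block 20 mm wide (y) and 12 mm thick (x) that reaches up to 58 mm above the eye centre. Pinch it across the 20 mm (along y) from straight above, so that the fingers stay clear of the collar and the neighbour on the hook.
- spanner_small: The smallest of three plain steel hexagon ring spanners, standing upright: at the bottom a hexagon ring head 56 mm across flats outside, 12 mm thick (x), standing on a flat; then a handle 20 mm wide (y), 10 mm thick; then the eye boss and a grip tab. Origin: underside centre. x along the eye's axis, z up the handle. Top 184 mm above the origin. About 190 g +-30 %; hangs straight.
- spanner_small_eye (a point): Centre of the smallest spanner's eye, 126 mm above its origin. Hexagonal through hole along the spanner's x, 26 mm across flats, a corner straight up (corners 15 mm above and below the centre, flats 13 mm to the sides), in a boss 26 mm long (+-13 mm along x), 36 mm across flats outside, its corners 21 mm above and below.
- spanner_small_tab (a point): Grasp point of the smallest spanner's grip tab, 42 mm above the eye centre. The tab is a block 20 mm wide (y) and 12 mm thick (x) that reaches up to 58 mm above the eye centre. Pinch it across the 20 mm (along y) from straight above, so that the fingers stay clear of the collar and the neighbour on the hook.
- bottle: Bystander: small red plastic bottle with a white cap, 38 mm diameter, 75 mm tall, standing. Origin under its centre.
- bearing: Bystander: steel bearing ring lying flat, 62 mm outside, 32 mm inside, 17 mm tall. Origin under its centre.
- caliper: Bystander: sliding caliper lying flat, 200 mm long along its x, up to 12 mm tall. Origin under the middle of its beam.
- case: Bystander: flat wooden case 60 x 170 x 35 mm. Origin under its centre.
Not all that is in view belongs to the job. What is shaped like the spanner_small but blue or pink is not meant.

How it is judged:
On the way, in this order (a step that is already met when the one before it is completed fails the run):
1. the largest spanner hangs on the bar and is pressed against the stop collar with at least 3 N (contact force between spanner_large and stop above 3 N and y of spanner_large_eye in the frame of hook_root between -0.007 and 0.007 m and z of spanner_large_eye in the frame of hook_root between -0.0135 and 0.003 m and x of spanner_large_eye in the frame of hook_root between -0.14 and -0.03 m), for 0.1 s.
2. the middle spanner hangs on the bar and is pressed against the largest with at least 3 N (contact force between spanner_medium and spanner_large above 3 N and y of spanner_medium_eye in the frame of hook_root between -0.007 and 0.007 m and z of spanner_medium_eye in the frame of hook_root between -0.0135 and 0.003 m and x of spanner_medium_eye in the frame of hook_root between -0.14 and -0.03 m and y of spanner_large_eye in the frame of hook_root between -0.007 and 0.007 m and z of spanner_large_eye in the frame of hook_root between -0.0135 and -0.005 m and x of spanner_large_eye in the frame of hook_root between -0.14 and -0.03 m), for 0.1 s.
3. the smallest spanner hangs on the bar and is pressed against the middle one with at least 3 N (contact force between spanner_small and spanner_medium above 3 N and y of spanner_small_eye in the frame of hook_root between -0.007 and 0.007 m and z of spanner_small_eye in the frame of hook_root between -0.0135 and 0.003 m and x of spanner_small_eye in the frame of hook_root between -0.14 and -0.03 m and y of spanner_medium_eye in the frame of hook_root between -0.007 and 0.007 m and z of spanner_medium_eye in the frame of hook_root between -0.0135 and -0.005 m and x of spanner_medium_eye in the frame of hook_root between -0.14 and -0.03 m and y of spanner_large_eye in the frame of hook_root between -0.007 and 0.007 m and z of spanner_large_eye in the frame of hook_root between -0.0135 and -0.005 m and x of spanner_large_eye in the frame of hook_root between -0.14 and -0.03 m), for 0.1 s.
At the end, for the whole second after the job is handed in: All three hang at rest by their eyes: eye centre 5 to 13.5 mm below the bar axis, within 7 mm sideways, handle within 0.12 rad of upright; the largest within 4 mm of the stop collar, then the middle, then the smallest, gaps between bosses under 4 mm (y of spanner_large_eye in the frame of hook_root between -0.007 and 0.007 m and z of spanner_large_eye in the frame of hook_root between -0.0135 and -0.005 m and x of spanner_large_eye in the frame of hook_root between -0.14 and -0.03 m and y of spanner_medium_eye in the frame of hook_root between -0.007 and 0.007 m and z of spanner_medium_eye in the frame of hook_root between -0.0135 and -0.005 m and x of spanner_medium_eye in the frame of hook_root between -0.14 and -0.03 m and y of spanner_small_eye in the frame of hook_root between -0.007 and 0.007 m and z of spanner_small_eye in the frame of hook_root between -0.0135 and -0.005 m and x of spanner_small_eye in the frame of hook_root between -0.14 and -0.03 m and x of spanner_large_eye in the frame of stop between -0.017 and -0.01 m and distance between spanner_large_eye and spanner_medium_eye below 0.03 m and distance between spanner_medium_eye and spanner_small_eye below 0.03 m and x of spanner_large_eye in the frame of spanner_medium above 0.02 m and x of spanner_medium_eye in the frame of spanner_small above 0.02 m and angle between each of spanner_large, spanner_medium, spanner_small's own z axis and vertical below 0.12 rad and linear speed of each of spanner_large, spanner_medium, spanner_small below 0.03 m/s); the robot touches nothing.
It fails at once if a spanner is banged down on or into the hook with more than 40 N (contact force between any of spanner_large, spanner_medium, spanner_small and hook above 40 N).
It fails at once if a spanner is pushed against the stop collar with more than 25 N (contact force between any of spanner_large, spanner_medium, spanner_small and stop above 25 N).
It fails at once if spanners are pushed against one another with more than 25 N (contact force between spanner_large and spanner_medium above 25 N or contact force between spanner_medium and spanner_small above 25 N).
It fails at once if the bottle, bearing ring, caliper or case is moved by more than 15 mm (distance of any of bottle, bearing, caliper, case from where it was at the start of the episode above 0.015 m).
It also fails if it takes over 72 s, if anything falls off the work surface, if the arm or the gripper's body presses on something with over 40 N, if the wrist force passes 120 N, or if a joint passes its speed limit or range.

### The arm

A 7-joint arm with a two-finger parallel gripper is mounted at the origin on the work surface. World frame = base frame: x ahead of the robot, y to its left, z up, the work surface at z = 0. Lengths are in m, angles in rad, forces in N, time in s.
With the tool pointing down it reaches from about 0.425 to 0.95 m from the base axis. Payload 4.7 kg.
Tool frame: the origin (TCP) lies between the finger pads; the fingertips stand 19 mm ahead of it and the grasp point (between the pads) is the TCP; z points along the fingers, y is the direction in which the jaws open and shut (so a half turn about z gives the same grasp; the last joint's range is limited). The gripper opens to 85 mm and grips with 20 to 120 N. Pads are 22 mm wide; open, the fingers measure 114 mm over their backs; the gripper's body (76 mm by 85 mm) begins 54 mm behind the grasp point. The pads swing forward as they close: fully open they stand 13 mm farther back than shut.
Start: joints at [1.272, 0.469, -0.049, 1.532, 0.024, 1.141, -0.082], TCP at [0.18, -0.651, 0.25] pointing down, gripper open.
Joint ranges: [-2.59, 2.59], [-0.33, 1.99], [-1.39, 1.29], [0.1, 2.45], [-1.04, 4.18], [0.21, 1.99], [-2.66, 2.66]. Speed limits (rad/s): [2.57, 2.57, 3.14, 3.14, 3.14, 3.14, 3.14].

### API

Orientations are given as a rotation vector (axis times angle).
In Python, from workcell import env, eyes gives the robot as it stands.
- The arm moves only by the tool carry_out, never from a script. Its argument "rows" is a list that holds one entry, the list of rows, each a list of 7 numbers: the gripper command: -1 is shut, 1 is fully open, values between are in proportion, then the shift along the world's x, y, z in m, then the turn, a rotation vector about the world's x, y, z in rad. A call has 1 to 20 rows; each row is the pose to reach, as a shift and turn from the pose commanded when the call began; what a row does not reach only later rows make up. A row lasts 1/12 s, in which the tool goes at most 41.7 mm and 7.16 degrees, less where a joint would pass 70% of its speed; a pose out of reach is approached as far as the arm can. A call with a gripper value outside its range is refused whole. The fingers move at their own pace and stop on an object; "force" is the grip in N (left out, the last holds). Time passes only in rows, so rows that repeat a pose let the fingers close. It gives the time, the measured TCP pose, the force and the opening at its end, in the units of the state.
- env.read_state(): the state, without advancing time (a new reading comes with each control period).
- eyes.get_image(name): name is "side" or "top"; returns the picture (400x640x3 uint8, red, green, blue); there is no depth.
- eyes.camera_info(name): a dict with "fx", "fy", "cx", "cy" (pixels), "k1" (the pictures are not rectified: a ray, as slopes to the right and down, at radius r is drawn at 1 + k1 r^2 times it, then the intrinsics apply), "rvec" (rotation vector, rad) and "tvec" (3), from world to camera coordinates, as OpenCV has them. Camera axes: x right, y down, z forward; pixel columns grow to the right and rows downward; lengths in m; the calibration is good to about 2 mm. A picture is of the moment at which its call begins. camera_info takes no time and is no camera call.
- env.hand_in(): hands the job in, once; it reports no verdict.
The state is a dict: "clock": time; "joint_positions": joint angles; "qvel": joint speeds; "effort": joint torques, N m; "tool_pos": TCP position; "tool_rot": TCP orientation; "wrist_force": force on the tool from outside, world axes, zero at the start; "wrist_torque": the same for the moment, N m; "opening": opening from 0.0 (shut) to 1.0 (fully open).
Only numpy, scipy, OpenCV 4.12 (cv2) and the standard library are available. Lean on these libraries where they do the work, as an engineer would, in place of code of your own. Each camera call takes 0.05 s, during which the arm holds its last target.

## Working session

There is one attempt and no reset: what is moved stays moved. The work goes in short steps, Python scripts to look and compute and a tool call to move; the robot and the scene stay as the last step left them, time stands still between calls to the robot, and variables do not carry over. Pictures are saved under pics/ and viewed, and the job is handed in when it is done.

Besides the shell and the picture viewer there is one more tool, called as name([rows], argument=value, ...), one row to a line, values as JSON. carry_out: Moves the arm, as the interface text tells. Its arguments: {"type":"object","properties":{"rows":{"type":"array","items":{"type":"array","items":{"type":"array","items":{"type":"number"}}}},"force":{"type":"number"}},"required":["rows"]}

```bash
ls; mkdir -p pics
python3 - <<'E'
from workcell import env, eyes
import cv2
print(env.read_state())
for n in ("side","top"):
    im=eyes.get_image(n); cv2.imwrite(f"pics/{n}0.png",im[:,:,::-1]); print(eyes.camera_info(n))
E
```

```text
pics
{'clock': 0.0, 'joint_positions': array([ 1.27207594,  0.46943077, -0.04858542,  1.53369773,  0.02409802,
        1.14096604, -0.08227327]), 'qvel': array([-0.00010463, -0.00214305, -0.00023636, -0.00088189, -0.00111156,
        0.00109974,  0.00077174]), 'effort': array([ 3.89445895e-04, -5.10313404e+01, -4.66655998e-02, -2.37713724e+01,
        1.07261643e-02,  7.42705422e-03, -2.35027494e-05]), 'tool_pos': array([ 0.17979   , -0.65005475,  0.24926692]), 'tool_rot': array([-3.11116509e+00, -4.22370834e-01,  5.16160385e-04]), 'wrist_force': array([ 0.21984299,  0.1727755 , -0.12452226]), 'wrist_torque': array([ 0.02722329, -0.03085855, -0.03170405]), 'opening': 1.0033216321100185}
{'fx': 397.46976765219074, 'fy': 397.46976765219074, 'cx': 318.8304986759822, 'cy': 197.588863218254, 'k1': -0.0617007367570807, 'rvec': array([ 0.19895849, -2.69648836,  1.51109314]), 'tvec': array([0.54974716, 0.1733154 , 1.06801187])}
{'fx': 473.4321463794246, 'fy': 473.4321463794246, 'cx': 321.2858918699601, 'cy': 203.55212692714179, 'k1': -0.0038348936435720128, 'rvec': array([ 2.18081508, -2.18770893,  0.0422825 ]), 'tvec': array([0.03202571, 0.55965159, 1.31755415])}
```

View pics/side0.png

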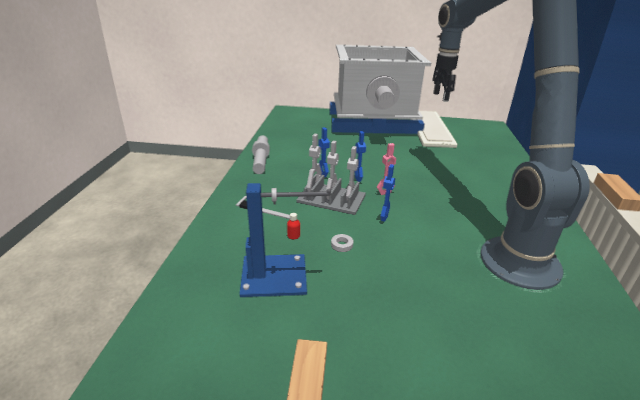

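View pics/top0.png

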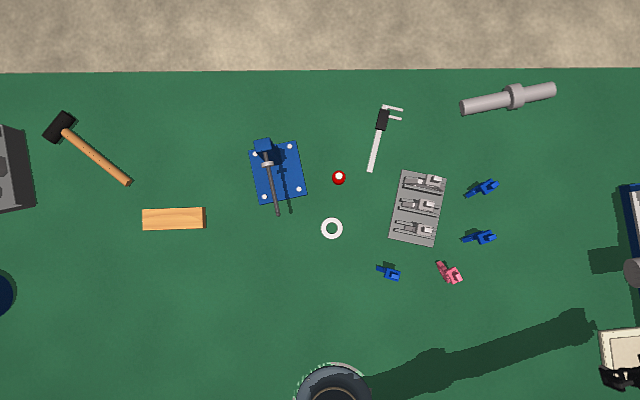

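Run:
```python
import cv2
t=cv2.imread("pics/top0.png"); s=cv2.imread("pics/side0.png")
def crop(im,x0,y0,x1,y1,f,n):
    c=cv2.resize(im[y0:y1,x0:x1],None,fx=f,fy=f,interpolation=cv2.INTER_CUBIC); cv2.imwrite(n,c)
crop(t,380,160,460,255,6,"pics/t_rack.png")
crop(t,240,130,320,220,6,"pics/t_hook.png")
crop(s,290,125,380,215,6,"pics/s_rack.png")
crop(s,235,175,345,300,4.6,"pics/s_hook.png")
```

```text
(no output)
```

View pics/t_rack.png

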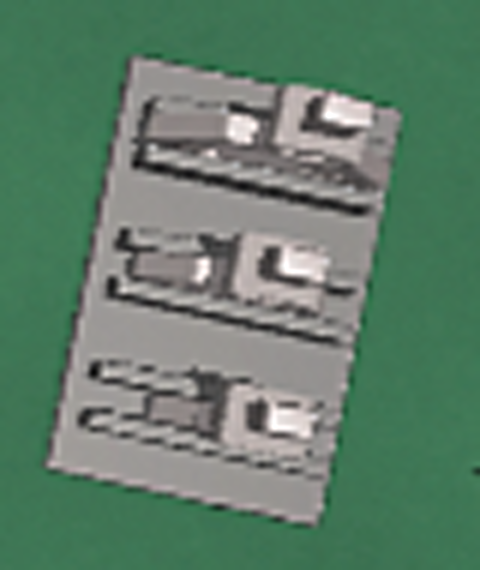

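View pics/t_hook.png

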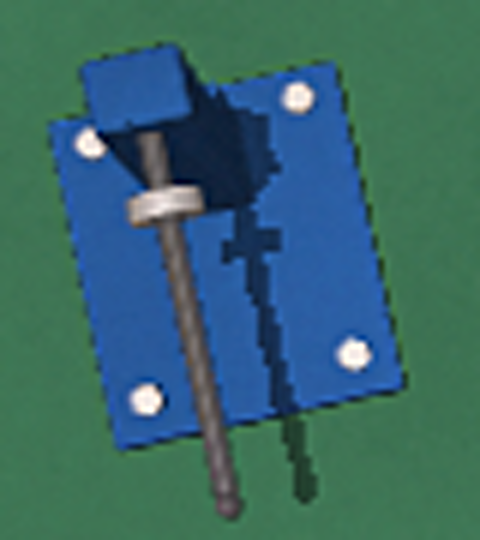

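View pics/s_rack.png

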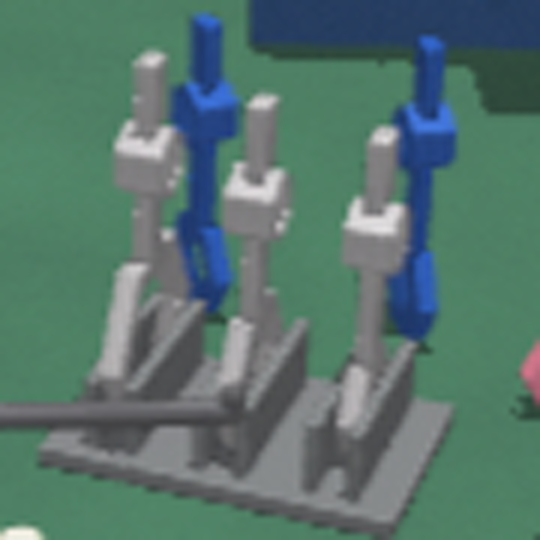

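View pics/s_hook.png

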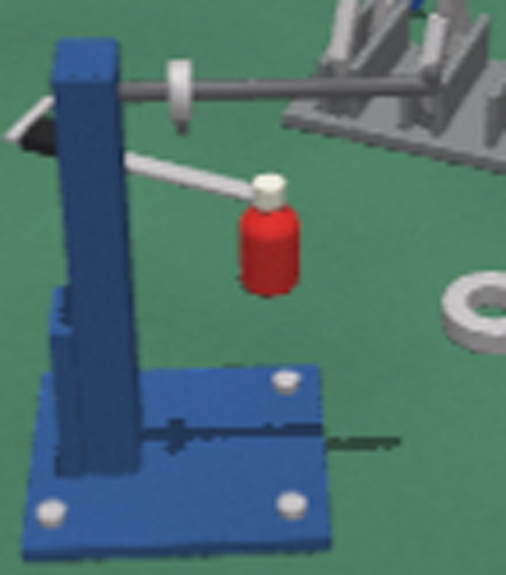

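```bash
cat > h.py <<'E'
import numpy as np, cv2
from scipy.optimize import least_squares
from workcell import env, eyes
CI={n:eyes.camera_info(n) for n in("side","top")}
def proj(n,P):
    c=CI[n]; K=np.array([[c['fx'],0,c['cx']],[0,c['fy'],c['cy']],[0,0,1]])
    p,_=cv2.projectPoints(np.atleast_2d(np.array(P,float)),c['rvec'],c['tvec'],K,np.array([c['k1'],0,0,0]))
    return p[:,0]
def src(p,off,f): return (np.array(p,float)+.5)/f-.5+np.array(off)
def tw(q,P):
    c,s=np.cos(q[2]),np.sin(q[2]); P=np.atleast_2d(np.array(P,float))
    return np.c_[q[0]+c*P[:,0]-s*P[:,1],q[1]+s*P[:,0]+c*P[:,1],P[:,2]]
def fit(obs,q0):
    f=lambda q:np.concatenate([(proj(n,tw(q,P))[0]-px) for n,P,px in obs])
    r=least_squares(f,q0,loss='soft_l1',f_scale=1.0); return r.x,f(r.x).reshape(-1,2)
def ray(n,px,z):
    f=lambda q:proj(n,[[q[0],q[1],z]])[0]-px
    return least_squares(f,[0.5,-0.1]).x
E
cat > m1.py <<'E'
from h import *
T=lambda p:src(p,(380,160),6); H=lambda p:src(p,(240,130),6); S=lambda p:src(p,(290,125),6); SH=lambda p:src(p,(235,175),4.6)
obs=[("top",[.1,.065,.012],T((128,57))),("top",[.1,-.065,.012],T((400,112))),("top",[-.1,-.065,.012],T((320,525))),("top",[-.1,.065,.012],T((48,467)))]
q,r=fit(obs,[.5,-.2,-.2]); print("rack",q.round(4)); print(r.round(1).tolist())
for n,tp,sp,z in(("L",(347,111),(150,57),.22),("M",(302,265),(263,100),.208),("S",(291,419),(383,133),.196)):
    a=ray("top",T(tp),z); b=ray("side",S(sp),z)
    c,s=np.cos(q[2]),np.sin(q[2])
    loc=lambda a:(np.array([[c,s],[-s,c]])@(a-q[:2])).round(4)
    print(n,a.round(4),b.round(4),"local",loc(a),loc(b))
obs=[("top",[0,.02,.26],H((100,133))),("top",[0,-.02,.26],H((192,115))),("top",[.03,-.02,.26],H((175,43))),("top",[.03,.02,.26],H((80,67))),
("top",[.06,.07,.012],H((48,122))),("top",[.06,-.07,.012],H((335,62))),("top",[-.1,-.07,.012],H((405,385))),("top",[-.1,.07,.012],H((120,450))),
("top",[-.15,0,.252],H((231,508)))]
qt,r=fit(obs,[.6,.1,.2]); print("hook top",qt.round(4)); print(r.round(1).tolist())
obs2=[("side",[-.1,-.07,.012],SH((319,367))),("side",[-.1,.07,.012],SH((328,540))),("side",[.06,.07,.012],SH((22,548))),("side",[.0,.02,.26],SH((117,83))),("side",[.0,-.02,.26],SH((117,40))),("side",[0.03,.02,.26],SH((55,85))),("side",[0.03,-.02,.26],SH((60,42))),("side",[-.155,0,.252],SH((443,72)))]
qs,r=fit(obs2,[.6,.1,.2]); print("hook side",qs.round(4)); print(r.round(1).tolist())
qa,r=fit(obs+obs2,[.6,.1,.2]); print("hook all",qa.round(4))
for q in (qt,qa):
  for x in(-.032,-.042,-.052): print(x,((proj("top",tw(q,[[x,.015,.24],[x,-.015,.24]]))-[240,130]+.5)*6-.5).round(0).tolist(),((proj("side",tw(q,[[x,0,.255],[x,0,.225]]))-[235,175]+.5)*4.6-.5).round(0).tolist())
E
python3 m1.py
```

```text
rack [ 0.547  -0.2388 -0.2059]
[[0.1, -0.5], [0.1, -0.5], [0.0, 0.3], [-0.3, 0.6]]
L [ 0.608  -0.2502] [ 0.6065 -0.2456] local [0.0621 0.0013] [0.0597 0.0055]
M [ 0.5475 -0.234 ] [ 0.546  -0.2294] local [-0.0005  0.0048] [-0.0029  0.009 ]
S [ 0.486  -0.2312] [ 0.4841 -0.2272] local [-0.0613 -0.005 ] [-0.0639 -0.0015]
hook top [0.6693 0.1591 0.2171]
[[-0.9, 0.8], [0.6, 0.1], [0.7, -0.4], [-0.2, -0.7], [-0.1, 0.4], [-0.0, -0.4], [0.4, 0.4], [-0.3, 0.4], [-0.2, -0.4]]
hook side [0.6664 0.1679 0.2114]
[[0.4, 0.0], [1.3, 0.5], [-0.6, 1.2], [-0.3, -0.3], [0.6, -0.3], [-1.1, -0.5], [-0.7, -0.5], [0.5, -0.8]]
hook all [0.6686 0.1606 0.2133]
-0.032 [[132.0, 222.0], [207.0, 206.0]] [[185.0, 58.0], [187.0, 111.0]]
-0.042 [[138.0, 247.0], [212.0, 230.0]] [[206.0, 57.0], [207.0, 111.0]]
-0.052 [[143.0, 272.0], [217.0, 255.0]] [[227.0, 57.0], [228.0, 110.0]]
-0.032 [[128.0, 224.0], [203.0, 208.0]] [[185.0, 59.0], [188.0, 113.0]]
-0.042 [[133.0, 249.0], [208.0, 232.0]] [[207.0, 59.0], [208.0, 113.0]]
-0.052 [[139.0, 274.0], [213.0, 257.0]] [[228.0, 59.0], [229.0, 112.0]]
```

carry_out([
  [[0,0.03,0.03,0.03,0,0,-0.1],[0,0.06,0.056,0.04,0,0,-0.2],[0,0.09,0.085,0.04,0,0,-0.3],[0,0.12,0.113,0.04,0,0,-0.4],[0,0.15,0.14,0.04,0,0,-0.476],[0,0.18,0.169,0.04,0,0,-0.476],[0,0.21,0.197,0.04,0,0,-0.476],[0,0.24,0.225,0.04,0,0,-0.476],[0,0.27,0.254,0.04,0,0,-0.476],[0,0.3,0.282,0.04,0,0,-0.476],[0,0.33,0.31,0.04,0,0,-0.476],[0,0.36,0.338,0.04,0,0,-0.476],[0,0.39,0.366,0.04,0,0,-0.476],[0,0.415,0.39,0.04,0,0,-0.476],[0,0.428,0.402,0.04,0,0,-0.476],[0,0.428,0.402,0.04,0,0,-0.476],[0,0.428,0.402,0.04,0,0,-0.476]],
], force=60)

```text
clock: 1.52
tool_pos: [0.6084, -0.2472, 0.2895]
tool_rot: [-3.125, 0.319, 0.002]
wrist_force: [-0.5, -0.8, 0.1]
opening: 0.499
```

```bash
cat > snap.py <<'E'
import sys; from h import *
# snap.py tag cam x0 y0 x1 y1 f
a=sys.argv; im=eyes.get_image(a[2]); cv2.imwrite(f"pics/raw_{a[2]}_{a[1]}.png",im[:,:,::-1])
x0,y0,x1,y1=map(int,a[3:7]); f=float(a[7])
cv2.imwrite(f"pics/{a[2]}_{a[1]}.png",cv2.resize(im[y0:y1,x0:x1,::-1],None,fx=f,fy=f,interpolation=cv2.INTER_CUBIC))
s=env.read_state(); print(s['clock'],s['tool_pos'].round(4),s['tool_rot'].round(3),s['wrist_force'].round(2),s['joint_positions'].round(2))
E
python3 snap.py a side 270 60 420 220 4
```

```text
1.5667 [ 0.6073 -0.2491  0.2896] [ 3.124e+00 -3.240e-01 -3.000e-03] [-1.31 -1.05  0.81] [ 0.44  0.42 -0.16  1.53  0.07  1.21 -1.51]
```

View pics/side_a.png

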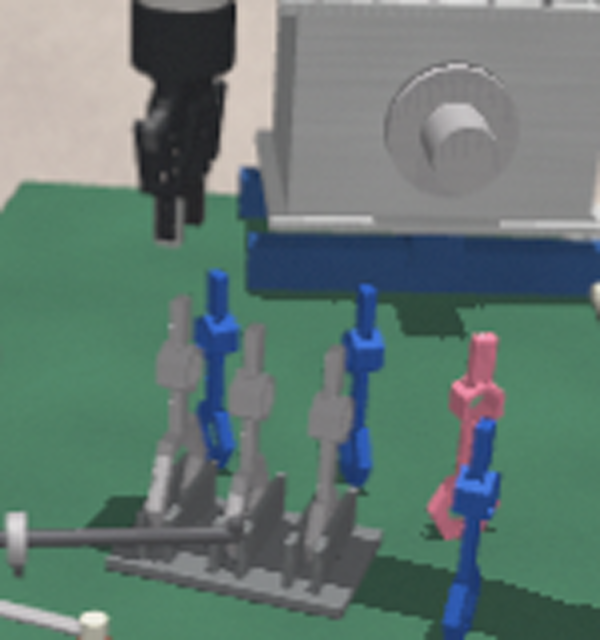

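carry_out([
  [[0,0,0,-0.02,0,0,0],[0,0,0,-0.04,0,0,0],[0,0,0,-0.06,0,0,0],[0,0,0,-0.075,0,0,0],[0,0,0,-0.083,0,0,0],[0,0,0,-0.083,0,0,0],[0,0,0,-0.083,0,0,0],[-1,0,0,-0.083,0,0,0],[-1,0,0,-0.083,0,0,0],[-1,0,0,-0.083,0,0,0],[-1,0,0,-0.083,0,0,0],[-1,0,0,-0.083,0,0,0],[-1,0,0,-0.083,0,0,0]],
], force=60)

```text
clock: 2.65
tool_pos: [0.6088, -0.2492, 0.209]
tool_rot: [3.124, -0.323, 0.005]
wrist_force: [0.0, -1.3, 5.5]
opening: 0.219
```

```bash
python3 snap.py b side 290 80 380 200 5
```

```text
2.7 [ 0.6088 -0.2492  0.209 ] [ 3.124 -0.323  0.005] [ 0.61 -1.23  6.29] [ 0.44  0.48 -0.16  1.62  0.09  1.05 -1.52]
```

View pics/side_b.png

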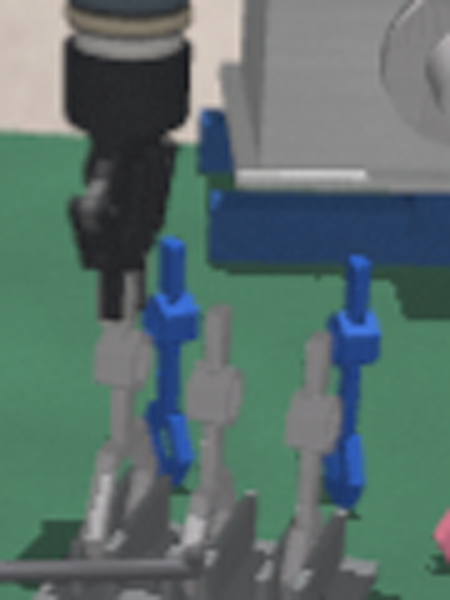

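carry_out([
  [[-1,0,0,0.015,0,0,0],[-1,0,0,0.04,0,0,0],[-1,0,0,0.07,0,0,0],[-1,0,0,0.1,0,0,0],[-1,0.004,0.02,0.11,0,0,0],[-1,0.009,0.045,0.11,0,0,0],[-1,0.014,0.07,0.11,0,0,0],[-1,0.02,0.098,0.11,0,0,0.05],[-1,0.01,0.125,0.11,0,0,0.11],[-1,-0.005,0.155,0.11,0,0,0.17],[-1,-0.025,0.185,0.11,0,0,0.23],[-1,-0.045,0.215,0.11,0,0,0.29],[-1,-0.065,0.245,0.11,0,0,0.35],[-1,-0.085,0.275,0.11,0,0,0.4],[-1,-0.105,0.305,0.11,0,0,0.423],[-1,-0.12,0.335,0.11,0,0,0.423],[-1,-0.13,0.355,0.11,0,0,0.423],[-1,-0.134,0.365,0.11,0,0,0.423],[-1,-0.134,0.365,0.11,0,0,0.423],[-1,-0.134,0.365,0.11,0,0,0.423]],
])

```text
clock: 4.37
tool_pos: [0.474, 0.1156, 0.3168]
tool_rot: [3.122, 0.34, -0.001]
wrist_force: [0.7, -0.3, -4.1]
opening: 0.222
```

```bash
python3 snap.py c side 235 90 435 260 4;python3 snap.py c top 230 130 350 250 5
```

```text
4.4167 [0.4745 0.1147 0.3168] [ 3.122e+00  3.370e-01 -1.000e-03] [-0.16 -0.6  -4.13] [ 0.07  0.13 -0.44  1.85  0.06  1.17 -1.74]
4.4667 [0.4747 0.1144 0.3168] [ 3.123e+00  3.350e-01 -1.000e-03] [ 0.52 -0.03 -3.75] [ 0.07  0.13 -0.44  1.85  0.06  1.17 -1.74]
```

View pics/side_c.png

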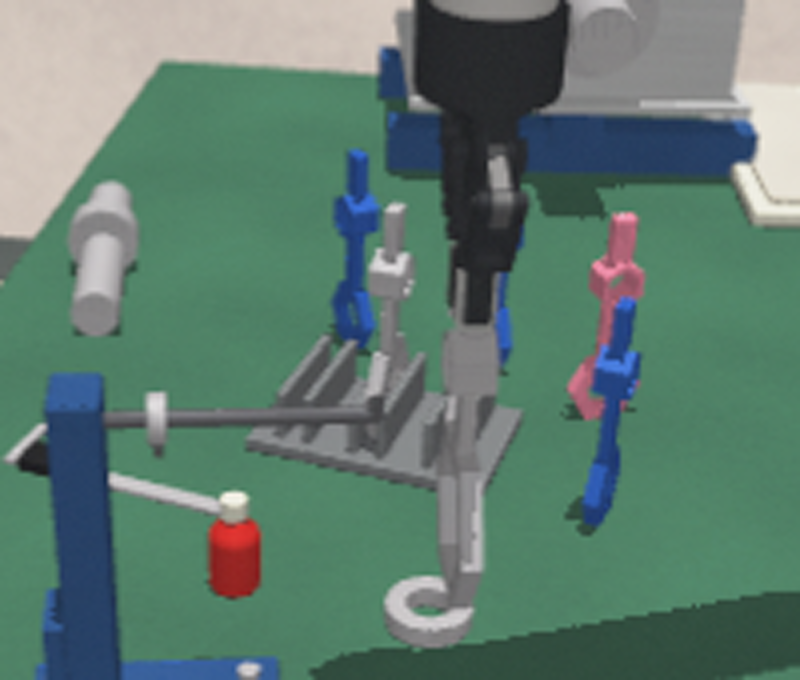

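View pics/top_c.png

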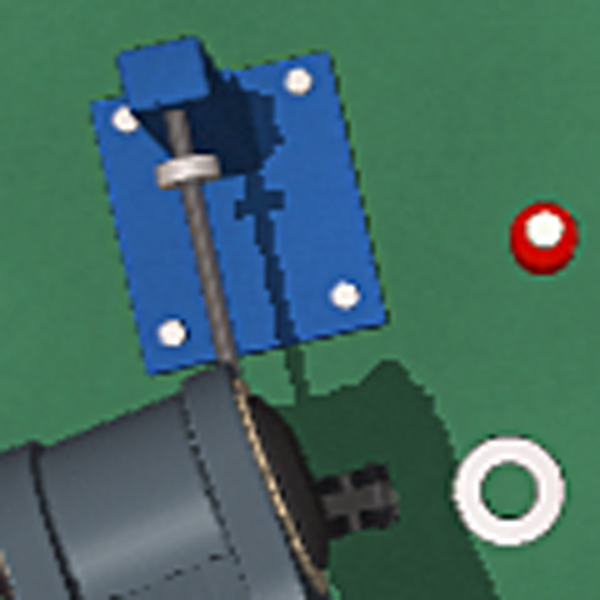

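carry_out([
  [[-1,0,0.002,-0.01,0,0,0],[-1,0,0.002,-0.02,0,0,0],[-1,0,0.002,-0.026,0,0,0],[-1,0.01,0.004,-0.026,0,0,0],[-1,0.016,0.0055,-0.026,0,0,0],[-1,0.02,0.006,-0.026,0,0,0],[-1,0.02,0.006,-0.026,0,0,0],[-1,0.02,0.006,-0.026,0,0,0],[-1,0.02,0.006,-0.026,0,0,0]],
])

```text
clock: 5.22
tool_pos: [0.494, 0.1225, 0.2915]
tool_rot: [3.123, 0.34, 0.0]
wrist_force: [-0.1, 0.4, -3.1]
opening: 0.219
```

```bash
python3 snap.py d side 235 130 375 250 5.5; python3 snap.py d top 230 130 350 250 5
python3 - <<'E'
from h import *
# expected side pixels given tool: boss corner top rear/front, vs hook pts from top-fit
f=lambda P:((proj("side",P)-[235,130]+.5)*5.5-.5).round(0).tolist()
t=env.read_state()['tool_pos']; q=[t[0],t[1],.2145]; ze=t[2]-.047
print("boss bottom/ top corners x=+13,-13", f(tw(q,[[.013,0,ze+.021],[.013,0,ze-.021],[-.013,0,ze+.021],[-.013,0,ze-.021],[0,0,ze]])))
h=[.669,.1595,.217]
print("tip axis, lip top, collar",f(tw(h,[[-.15,0,.24],[-.15,0,.252],[-.155,0,.235],[-.032,0,.255],[0,.02,.26]])))
E
```

```text
5.2667 [0.4938 0.1225 0.2915] [3.123 0.34  0.   ] [ 0.21  0.35 -3.54] [ 0.06  0.19 -0.44  1.85  0.09  1.12 -1.77]
5.3167 [0.4938 0.1224 0.2915] [3.123 0.34  0.   ] [-0.37  0.03 -3.28] [ 0.06  0.19 -0.44  1.85  0.09  1.12 -1.77]
boss bottom/ top corners x=+13,-13 [[557.0, 289.0], [553.0, 378.0], [622.0, 288.0], [615.0, 377.0], [587.0, 334.0]]
tip axis, lip top, collar [[515.0, 343.0], [516.0, 317.0], [527.0, 353.0], [222.0, 317.0], [138.0, 333.0]]
```

View pics/side_d.png

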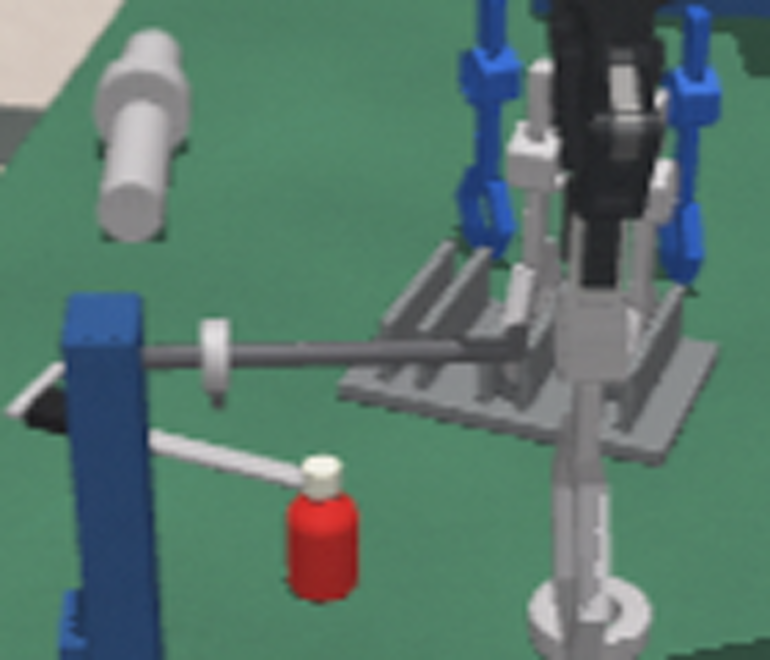

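View pics/top_d.png

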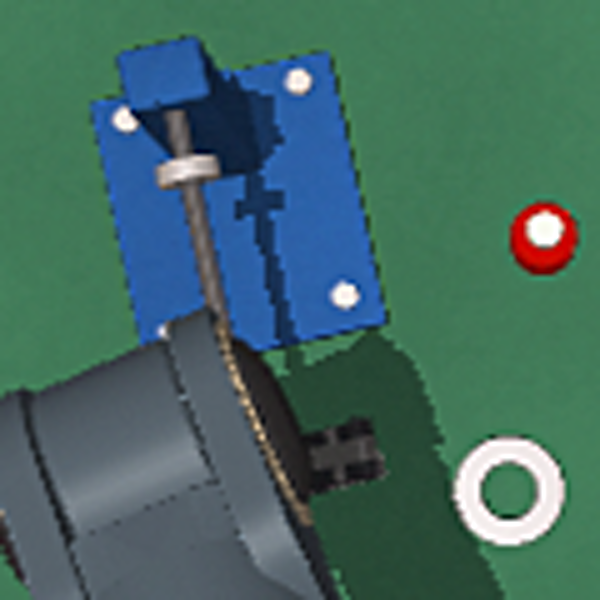

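```bash
cat > ov.py <<'E'
from h import *
def ov(raw,cam,box,f,segs,out):
    x0,y0,x1,y1=box; im=cv2.resize(cv2.imread(raw)[y0:y1,x0:x1],None,fx=f,fy=f,interpolation=cv2.INTER_CUBIC)
    for P,col in segs:
        p=((proj(cam,P)-[x0,y0]+.5)*f-.5); cv2.polylines(im,[np.round(p*16).astype(np.int32)],False,col,1,cv2.LINE_AA,4)
    cv2.imwrite(out,im)
def hook(q,col):
    B=lambda pts:(tw(q,pts),col)
    s=[B([[0,.02,.012],[0,.02,.26],[0,-.02,.26],[.03,-.02,.26],[.03,.02,.26],[0,.02,.26]]),B([[.03,.02,.26],[.03,.02,.012]]),
    B([[.06,.07,.012],[.06,-.07,.012],[-.1,-.07,.012],[-.1,.07,.012],[.06,.07,.012]])]
    for z in(.245,.235): s.append(B([[0,0,z],[-.155,0,z]]))
    for y in(.005,-.005): s.append(B([[0,y,.24],[-.155,y,.24]]))
    s.append(B([[-.155,0,.235],[-.155,0,.252],[-.145,0,.252],[-.145,0,.245]]))
    return s
def boss(q,ze,col):
    a=np.deg2rad(np.arange(0,361,60)); R=.0208
    s=[(tw(q,np.c_[np.full(7,x),R*np.sin(a),ze+R*np.cos(a)]),col) for x in(-.013,.013)]
    s.append((tw(q,[[.006,.01,ze+.05],[.006,.01,ze+.02]]),col)); s.append((tw(q,[[-.005,.01,ze-.02],[-.005,.01,ze-.05]]),col));s.append((tw(q,[[.005,.01,ze-.02],[.005,.01,ze-.05]]),col))
    return s
E
python3 - <<'E'
from ov import *
q=[.4938,.1225,.2145]; ze=.2915-.047
ov("pics/raw_side_d.png","side",(240,170,350,245),7,hook([.669,.1595,.217],(0,255,255))+boss(q,ze,(0,0,255)),"pics/ov_s.png")
ov("pics/raw_top_c.png","top",(235,130,320,215),7,hook([.669,.1595,.217],(0,255,255)),"pics/ov_t.png")
ov("pics/top0.png","top",(235,130,320,220),6.6,hook([.669,.1595,.217],(0,255,255)),"pics/ov_t.png")
E
```

```text
(no output)
```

View pics/ov_s.png

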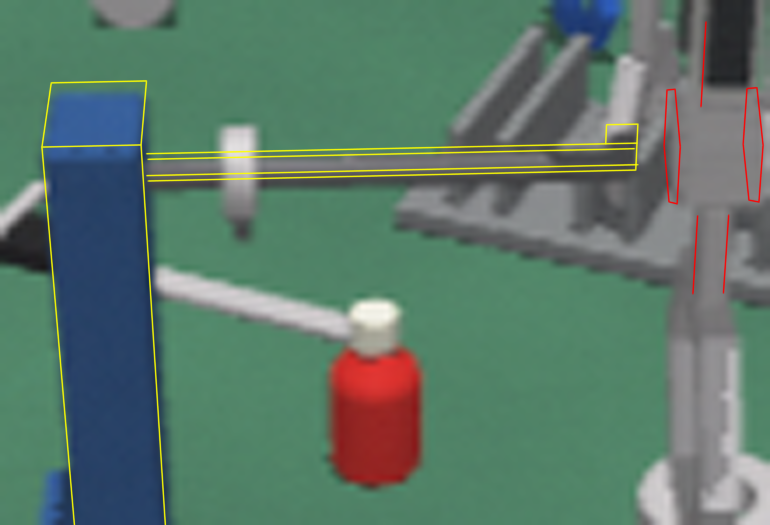

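View pics/ov_t.png

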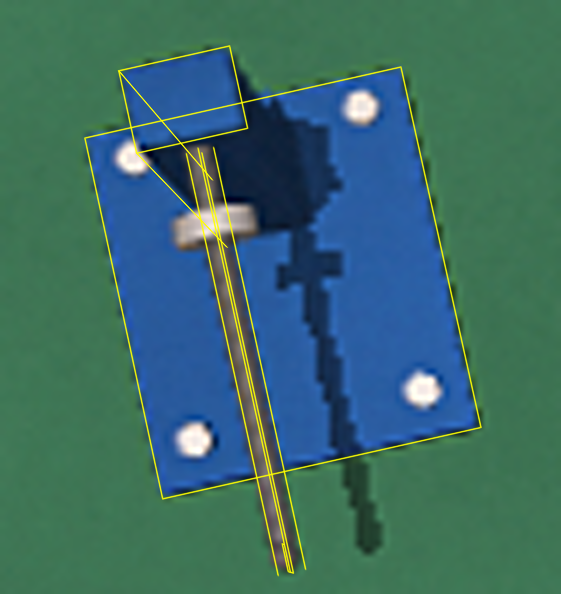

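carry_out([
  [[-1,-0.0006,0.0027,0,0,0,0],[-1,0.0033,0.0036,0,0,0,0],[-1,0.0072,0.0044,0,0,0,0],[-1,0.0111,0.0053,0,0,0,0],[-1,0.015,0.0062,0,0,0,0],[-1,0.019,0.007,0,0,0,0],[-1,0.023,0.0079,0,0,0,0],[-1,0.027,0.0088,0,0,0,0],[-1,0.027,0.0088,0,0,0,0],[-1,0.027,0.0088,0,0,0,0]],
])

```text
clock: 6.15
tool_pos: [0.5211, 0.1313, 0.2912]
tool_rot: [-3.123, -0.34, 0.001]
wrist_force: [0.1, 0.8, -3.7]
opening: 0.219
```

```bash
python3 snap.py e side 240 160 350 250 7; python3 snap.py e top 230 130 350 250 5
```

```text
6.2 [0.5209 0.1312 0.2912] [ 3.123e+00  3.400e-01 -1.000e-03] [-0.36  0.38 -3.78] [ 0.04  0.24 -0.43  1.79  0.11  1.14 -1.79]
6.25 [0.5208 0.1312 0.2912] [ 3.123e+00  3.400e-01 -1.000e-03] [-0.1  -0.64 -3.5 ] [ 0.04  0.24 -0.43  1.79  0.11  1.14 -1.79]
```

View pics/side_e.png

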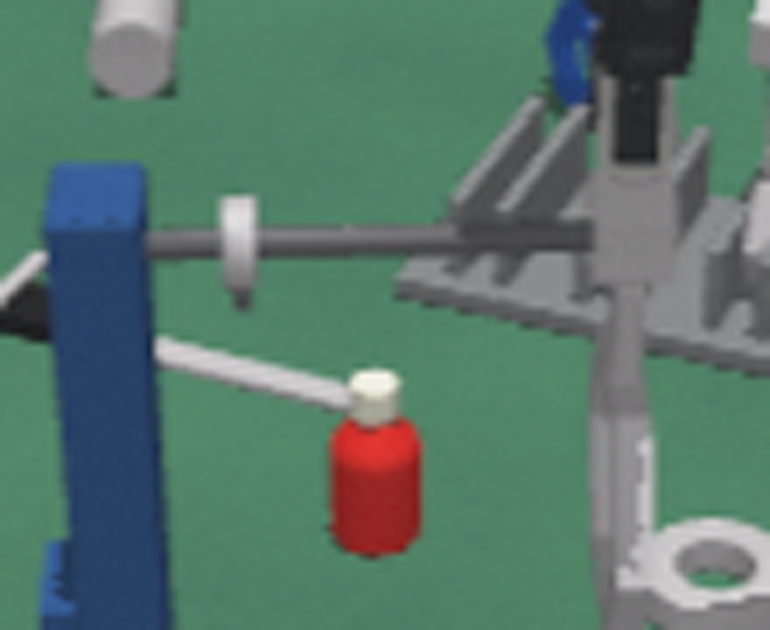

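View pics/top_e.png

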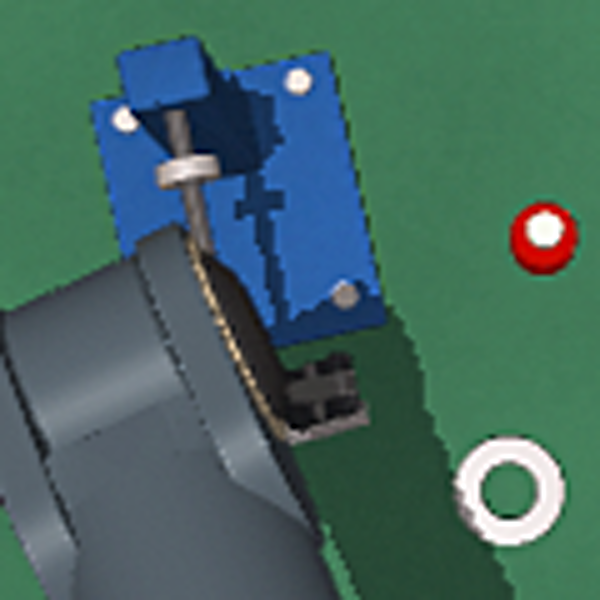

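carry_out([
  [[-1,0.0039,0.0009,0,0,0,0],[-1,0.0078,0.0017,0,0,0,0],[-1,0.0117,0.0026,0,0,0,0],[-1,0.0156,0.0034,0,0,0,0],[-1,0.0195,0.0043,0,0,0,0],[-1,0.0234,0.0052,0,0,0,0],[-1,0.027,0.006,0,0,0,0],[-1,0.027,0.006,0,0,0,0],[-1,0.027,0.006,0,0,0,0]],
])

```text
clock: 7.0
tool_pos: [0.548, 0.1373, 0.2912]
tool_rot: [3.123, 0.34, -0.001]
wrist_force: [0.4, -0.1, -3.9]
opening: 0.222
```

```bash
python3 snap.py f side 240 160 350 250 7
```

```text
7.05 [0.5479 0.1372 0.2912] [ 3.123e+00  3.400e-01 -1.000e-03] [-0.62  0.95 -4.09] [ 0.02  0.29 -0.43  1.73  0.13  1.15 -1.79]
```

View pics/side_f.png

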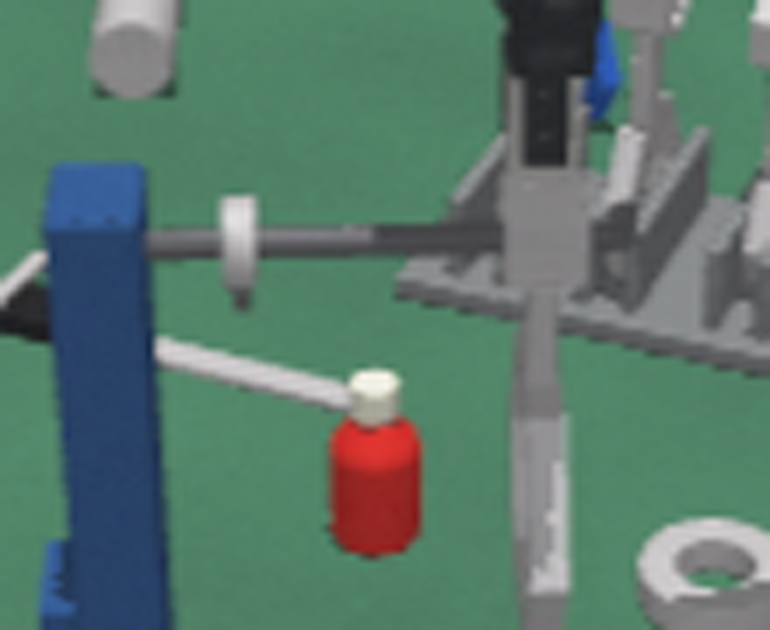

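carry_out([
  [[-1,0,0,-0.001,0,0,0],[-1,0,0,-0.002,0,0,0],[-1,0,0,-0.003,0,0,0],[-1,0,0,-0.004,0,0,0],[-1,0,0,-0.005,0,0,0],[-1,0,0,-0.006,0,0,0],[-1,0,0,-0.007,0,0,0],[-1,0,0,-0.008,0,0,0],[-1,0,0,-0.009,0,0,0],[-1,0,0,-0.0097,0,0,0],[-1,0,0,-0.0104,0,0,0],[-1,0,0,-0.011,0,0,0],[-1,0,0,-0.011,0,0,0]],
])

```text
clock: 8.13
tool_pos: [0.5479, 0.1372, 0.2802]
tool_rot: [3.123, 0.34, -0.0]
wrist_force: [0.6, 1.2, -2.9]
opening: 0.223
```

carry_out([
  [[-1,0,0,-0.0007,0,0,0],[-1,0,0,-0.0014,0,0,0],[-1,0,0,-0.0014,0,0,0]],
])

```text
clock: 8.38
tool_pos: [0.5479, 0.1372, 0.2788]
tool_rot: [3.123, 0.34, -0.0]
wrist_force: [-0.6, -0.6, -3.1]
opening: 0.222
```

carry_out([
  [[-1,0,0,-0.0007,0,0,0],[-1,0,0,-0.0014,0,0,0],[-1,0,0,-0.0014,0,0,0]],
])

```text
clock: 8.63
tool_pos: [0.5482, 0.1371, 0.2784]
tool_rot: [3.123, 0.339, 0.002]
wrist_force: [-1.4, -1.6, 1.3]
opening: 0.225
```

carry_out([
  [[-1,0,0,-0.0007,0,0,0],[-1,0,0,-0.0014,0,0,0],[-1,0,0,-0.0014,0,0,0]],
])

```text
clock: 8.88
tool_pos: [0.5485, 0.137, 0.2781]
tool_rot: [3.122, 0.339, 0.003]
wrist_force: [-2.6, -1.9, 8.9]
opening: 0.218
```

carry_out([
  [[-1,0,0,0.002,0,0,0],[-1,0,0,0.004,0,0,0],[-1,0.0049,0.0011,0.004,0,0,0],[-1,0.0098,0.0022,0.004,0,0,0],[-1,0.0147,0.0032,0.004,0,0,0],[-1,0.0195,0.0043,0.004,0,0,0],[-1,0.0244,0.0054,0.004,0,0,0],[-1,0.0293,0.0065,0.004,0,0,0],[-1,0.0342,0.0075,0.004,0,0,0],[-1,0.0391,0.0086,0.004,0,0,0],[-1,0.0439,0.0097,0.004,0,0,0],[-1,0.0488,0.0108,0.004,0,0,0],[-1,0.0537,0.0118,0.004,0,0,0],[-1,0.0586,0.0129,0.004,0,0,0],[-1,0.0586,0.0129,0.004,0,0,0],[-1,0.0586,0.0129,0.004,0,0,0]],
])

```text
clock: 10.22
tool_pos: [0.6067, 0.1502, 0.28]
tool_rot: [-3.123, -0.34, 0.001]
wrist_force: [-0.8, 0.3, -4.2]
opening: 0.222
```

```bash
python3 snap.py g side 240 160 350 250 7
```

```text
10.2667 [0.6064 0.1501 0.28  ] [ 3.123e+00  3.400e-01 -1.000e-03] [ 0.46 -0.45 -3.71] [-0.01  0.4  -0.41  1.61  0.17  1.18 -1.81]
```

View pics/side_g.png

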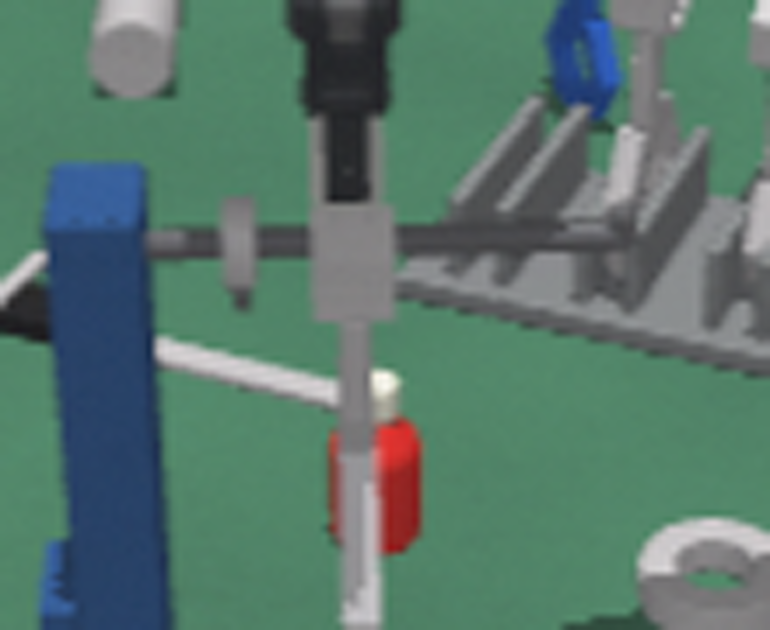

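carry_out([
  [[-1,0.0029,0.0006,0,0,0,0],[-1,0.0059,0.0013,0,0,0,0],[-1,0.0088,0.0019,0,0,0,0],[-1,0.0117,0.0026,0,0,0,0],[-1,0.0127,0.0028,0,0,0,0],[-1,0.0137,0.003,0,0,0,0],[-1,0.0137,0.003,0,0,0,0]],
])

```text
clock: 10.85
tool_pos: [0.6204, 0.1532, 0.2801]
tool_rot: [3.123, 0.34, -0.0]
wrist_force: [0.0, -0.1, -2.8]
opening: 0.223
```

carry_out([
  [[-1,0.001,0.0002,0,0,0,0],[-1,0.002,0.0004,0,0,0,0],[-1,0.002,0.0004,0,0,0,0]],
])

```text
clock: 11.1
tool_pos: [0.6224, 0.1535, 0.2802]
tool_rot: [3.123, 0.34, 0.0]
wrist_force: [0.3, -0.1, -4.0]
opening: 0.219
```

carry_out([
  [[-1,0.0008,0.0002,0,0,0,0],[-1,0.0016,0.0004,0,0,0,0],[-1,0.0016,0.0004,0,0,0,0]],
])

```text
clock: 11.35
tool_pos: [0.6239, 0.1539, 0.2801]
tool_rot: [3.123, 0.34, -0.0]
wrist_force: [-0.2, -0.5, -3.4]
opening: 0.219
```

carry_out([
  [[-1,0.0008,0.0002,0,0,0,0],[-1,0.0016,0.0004,0,0,0,0],[-1,0.0016,0.0004,0,0,0,0]],
])

```text
clock: 11.6
tool_pos: [0.6241, 0.154, 0.28]
tool_rot: [3.122, 0.34, -0.006]
wrist_force: [-4.8, -1.2, -1.2]
opening: 0.222
```

carry_out([
  [[-1,0.0008,0.0002,0,0,0,0],[-1,0.0016,0.0004,0,0,0,0],[-1,0.0016,0.0004,0,0,0,0]],
])

```text
clock: 11.85
tool_pos: [0.6243, 0.1541, 0.2799]
tool_rot: [3.121, 0.34, -0.012]
wrist_force: [-9.4, -3.2, 1.3]
opening: 0.22
```

carry_out([
  [[-1,0,0,0,0,0,0],[-1,0,0,0,0,0,0],[-1,0,0,0,0,0,0],[-1,-0.001,-0.0002,0,0,0,0],[-1,-0.002,-0.0004,0,0,0,0],[-1,-0.002,-0.0004,-0.0008,0,0,0],[-1,-0.002,-0.0004,-0.0016,0,0,0],[-1,-0.002,-0.0004,-0.0022,0,0,0],[-1,-0.002,-0.0004,-0.0022,0,0,0]],
])

```text
clock: 12.6
tool_pos: [0.624, 0.1542, 0.2788]
tool_rot: [3.122, 0.34, -0.003]
wrist_force: [-6.5, -2.1, 2.6]
opening: 0.22
```

carry_out([
  [[-1,-0.001,-0.0002,0,0,0,0],[-1,-0.001,-0.0002,-0.0005,0,0,0],[-1,-0.001,-0.0002,-0.0005,0,0,0]],
])

```text
clock: 12.85
tool_pos: [0.6239, 0.1541, 0.2788]
tool_rot: [3.123, 0.34, 0.001]
wrist_force: [-6.2, -1.7, 4.6]
opening: 0.22
```

```bash
python3 snap.py i side 240 160 350 250 7
```

```text
12.9 [0.6239 0.1541 0.2788] [3.123e+00 3.400e-01 1.000e-03] [-4.87 -1.7   4.44] [-0.02  0.43 -0.41  1.56  0.18  1.19 -1.81]
```

View pics/side_i.png

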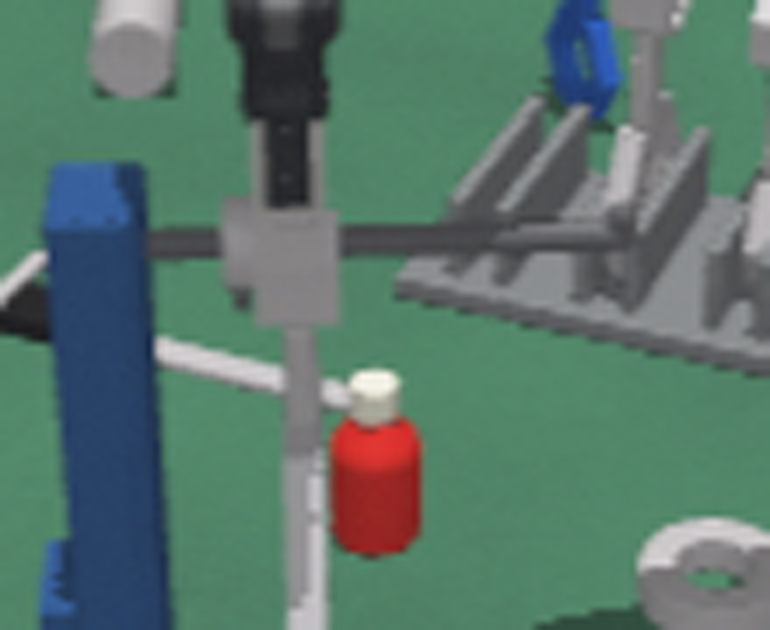

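carry_out([
  [[0,0,0,0,0,0,0],[0,0,0,0,0,0,0],[0,0,0,0,0,0,0],[0,0,0,0,0,0,0],[0,0,0,0.01,0,0,0],[0,0,0,0.03,0,0,0],[0,0,0,0.05,0,0,0],[0,0,0,0.06,0,0,0],[0,0,0,0.06,0,0,0]],
])

```text
clock: 13.65
tool_pos: [0.6254, 0.1548, 0.341]
tool_rot: [-3.122, -0.34, -0.01]
wrist_force: [0.0, 1.1, 0.5]
opening: 0.501
```

```bash
python3 snap.py j side 240 110 350 250 5; python3 snap.py j top 230 130 350 250 5
```

```text
13.7 [0.6246 0.1545 0.3389] [-3.123 -0.34  -0.005] [ 0.07 -0.29 -0.9 ] [-0.02  0.39 -0.41  1.48  0.16  1.3  -1.79]
13.75 [0.624  0.1541 0.3374] [3.123e+00 3.400e-01 1.000e-03] [-0.69  0.18 -1.02] [-0.02  0.39 -0.41  1.48  0.16  1.3  -1.79]
```

View pics/side_j.png

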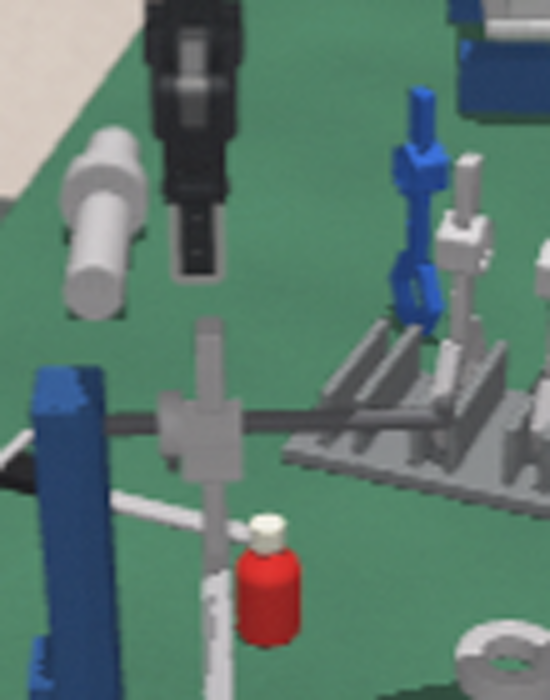

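View pics/top_j.png

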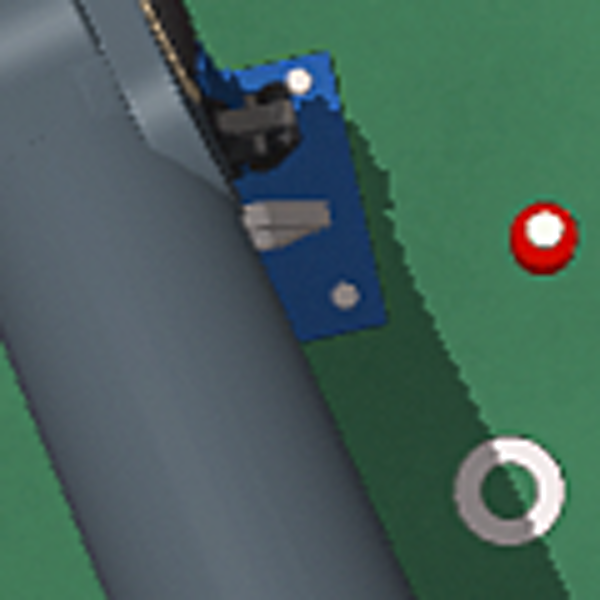

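carry_out([
  [[0,-0.005,-0.025,0,0,0,-0.03],[0,-0.011,-0.055,0,0,0,-0.07],[0,-0.017,-0.085,0,0,0,-0.11],[0,-0.023,-0.117,0,0,0,-0.15],[0,-0.029,-0.15,-0.005,0,0,-0.19],[0,-0.035,-0.182,-0.01,0,0,-0.23],[0,-0.041,-0.214,-0.015,0,0,-0.27],[0,-0.047,-0.246,-0.02,0,0,-0.31],[0,-0.053,-0.278,-0.025,0,0,-0.35],[0,-0.06,-0.31,-0.03,0,0,-0.39],[0,-0.067,-0.34,-0.035,0,0,-0.423],[0,-0.072,-0.365,-0.043,0,0,-0.423],[0,-0.076,-0.38,-0.047,0,0,-0.423],[0,-0.076,-0.3865,-0.047,0,0,-0.423],[0,-0.076,-0.3865,-0.047,0,0,-0.423],[0,-0.076,-0.3865,-0.047,0,0,-0.423],[0,-0.076,-0.3865,-0.047,0,0,-0.423]],
])

```text
clock: 15.17
tool_pos: [0.5488, -0.2303, 0.2905]
tool_rot: [-3.124, 0.319, -0.001]
wrist_force: [0.2, -0.1, 0.9]
opening: 0.497
```

```bash
python3 snap.py k side 230 90 380 240 4
```

```text
15.2167 [ 0.5488 -0.2304  0.2906] [-3.125e+00  3.180e-01 -1.000e-03] [-0.26  0.39  0.84] [ 0.47  0.31 -0.19  1.67  0.06  1.16 -1.5 ]
```

View pics/side_k.png

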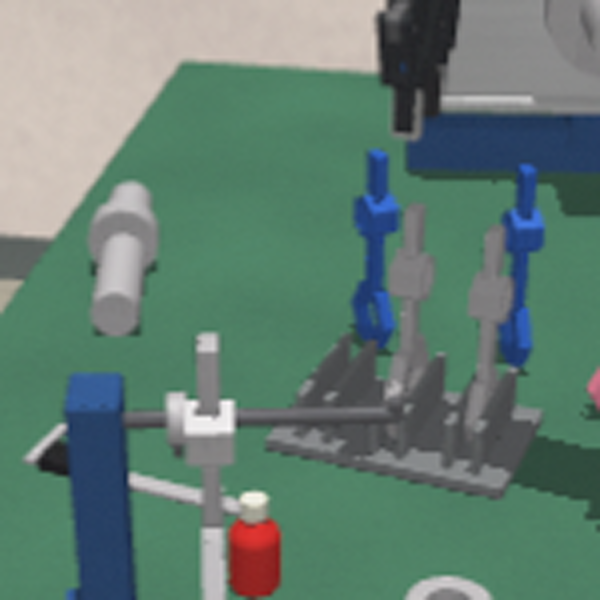

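carry_out([
  [[0,0,-0.002,-0.02,0,0,0],[0,0,-0.002,-0.04,0,0,0],[0,0,-0.002,-0.06,0,0,0],[0,0,-0.002,-0.08,0,0,0],[0,0,-0.002,-0.09,0,0,0],[0,0,-0.002,-0.095,0,0,0],[0,0,-0.002,-0.095,0,0,0],[-1,0,-0.002,-0.095,0,0,0],[-1,0,-0.002,-0.095,0,0,0],[-1,0,-0.002,-0.095,0,0,0],[-1,0,-0.002,-0.095,0,0,0],[-1,0,-0.002,-0.095,0,0,0],[-1,0,-0.002,-0.095,0,0,0]],
])

```text
clock: 16.3
tool_pos: [0.5491, -0.2344, 0.1969]
tool_rot: [3.124, -0.323, 0.005]
wrist_force: [0.3, 0.5, 5.2]
opening: 0.223
```

carry_out([
  [[-1,0,0,0.015,0,0,0],[-1,0,0,0.04,0,0,0],[-1,0,0,0.07,0,0,0],[-1,0,0,0.098,0,0,0],[-1,0.004,0.02,0.105,0,0,0],[-1,0.009,0.045,0.105,0,0,0],[-1,0.014,0.07,0.105,0,0,0],[-1,0.02,0.098,0.105,0,0,0.05],[-1,0.022,0.125,0.105,0,0,0.11],[-1,0.015,0.155,0.105,0,0,0.17],[-1,0.003,0.185,0.105,0,0,0.23],[-1,-0.012,0.215,0.105,0,0,0.29],[-1,-0.027,0.245,0.105,0,0,0.35],[-1,-0.042,0.275,0.105,0,0,0.4],[-1,-0.055,0.305,0.105,0,0,0.423],[-1,-0.065,0.33,0.105,0,0,0.423],[-1,-0.0743,0.35,0.105,0,0,0.423],[-1,-0.0743,0.3554,0.105,0,0,0.423],[-1,-0.0743,0.3554,0.105,0,0,0.423],[-1,-0.0743,0.3554,0.105,0,0,0.423]],
])

```text
clock: 17.97
tool_pos: [0.4739, 0.1199, 0.2999]
tool_rot: [3.122, 0.339, -0.001]
wrist_force: [0.4, -0.1, -2.6]
opening: 0.219
```

carry_out([
  [[-1,0,0,-0.004,0,0,0],[-1,0,0,-0.008,0,0,0],[-1,0,0,-0.008,0,0,0],[-1,0,0,-0.008,0,0,0]],
])

```text
clock: 18.3
tool_pos: [0.4738, 0.1201, 0.2918]
tool_rot: [3.123, 0.337, -0.002]
wrist_force: [0.7, -0.4, -1.9]
opening: 0.223
```

```bash
python3 snap.py l side 240 130 380 250 5.5
```

```text
18.35 [0.4739 0.1204 0.2921] [ 3.123e+00  3.380e-01 -1.000e-03] [ 0.77 -0.4  -1.81] [ 0.08  0.16 -0.47  1.89  0.08  1.12 -1.77]
```

View pics/side_l.png

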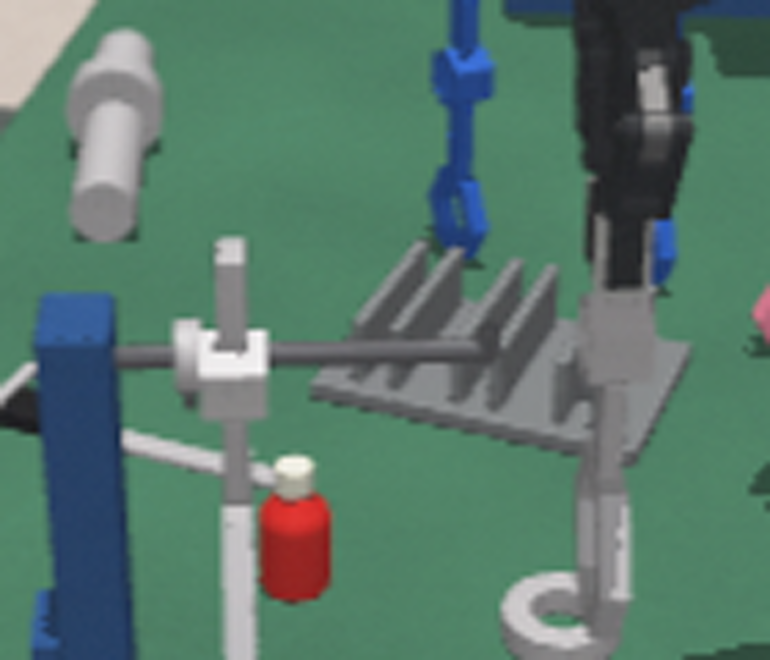

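carry_out([
  [[-1,0.0049,0.0013,-0.001,0,0,0],[-1,0.0098,0.0023,-0.001,0,0,0],[-1,0.0147,0.0033,-0.001,0,0,0],[-1,0.0195,0.0044,-0.001,0,0,0],[-1,0.0244,0.0055,-0.001,0,0,0],[-1,0.0293,0.0065,-0.001,0,0,0],[-1,0.0342,0.0076,-0.001,0,0,0],[-1,0.039,0.0086,-0.001,0,0,0],[-1,0.039,0.0086,-0.001,0,0,0]],
])

```text
clock: 19.1
tool_pos: [0.5138, 0.1298, 0.2914]
tool_rot: [-3.123, -0.34, -0.001]
wrist_force: [-0.1, -0.7, -2.4]
opening: 0.22
```

carry_out([
  [[-1,0.0049,0.0011,0,0,0,0],[-1,0.0098,0.0021,0,0,0,0],[-1,0.0147,0.0032,0,0,0,0],[-1,0.0195,0.0043,0,0,0,0],[-1,0.0244,0.0054,0,0,0,0],[-1,0.0293,0.0065,0,0,0,0],[-1,0.0342,0.0075,0,0,0,0],[-1,0.0352,0.0078,0,0,0,0],[-1,0.0352,0.0078,0,0,0,0]],
])

```text
clock: 19.85
tool_pos: [0.5483, 0.1375, 0.2913]
tool_rot: [-3.123, -0.34, 0.0]
wrist_force: [-0.7, 0.2, -2.0]
opening: 0.221
```

```bash
python3 snap.py m side 240 160 350 250 7
```

```text
19.9 [0.548  0.1374 0.2913] [ 3.123e+00  3.400e-01 -1.000e-03] [-0.07  0.24 -2.5 ] [ 0.04  0.29 -0.45  1.73  0.14  1.16 -1.8 ]
```

View pics/side_m.png

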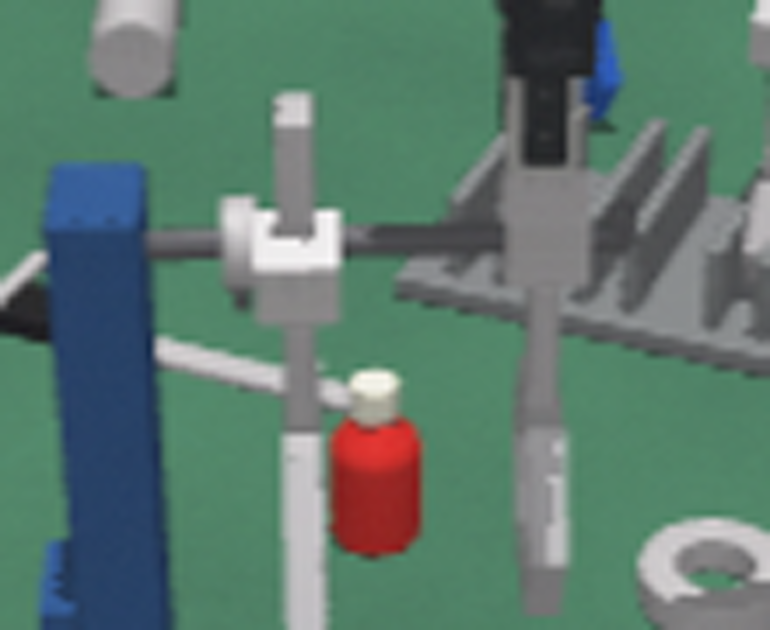

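carry_out([
  [[-1,0,0,-0.001,0,0,0],[-1,0,0,-0.002,0,0,0],[-1,0,0,-0.003,0,0,0],[-1,0,0,-0.004,0,0,0],[-1,0,0,-0.005,0,0,0],[-1,0,0,-0.006,0,0,0],[-1,0,0,-0.007,0,0,0],[-1,0,0,-0.008,0,0,0],[-1,0,0,-0.009,0,0,0],[-1,0,0,-0.0097,0,0,0],[-1,0,0,-0.0104,0,0,0],[-1,0,0,-0.0111,0,0,0],[-1,0,0,-0.0118,0,0,0],[-1,0,0,-0.0125,0,0,0],[-1,0,0,-0.0132,0,0,0],[-1,0,0,-0.0138,0,0,0],[-1,0,0,-0.0138,0,0,0]],
])

```text
clock: 21.32
tool_pos: [0.5482, 0.1372, 0.2784]
tool_rot: [3.123, 0.339, 0.001]
wrist_force: [-1.5, -1.7, 3.3]
opening: 0.225
```

carry_out([
  [[-1,0,0,0.0012,0,0,0],[-1,0,0,0.0024,0,0,0],[-1,0.0049,0.0011,0.0024,0,0,0],[-1,0.0098,0.0022,0.0024,0,0,0],[-1,0.0147,0.0032,0.0024,0,0,0],[-1,0.0195,0.0043,0.0024,0,0,0],[-1,0.0244,0.0054,0.0024,0,0,0],[-1,0.0293,0.0065,0.0024,0,0,0],[-1,0.0342,0.0075,0.0024,0,0,0],[-1,0.0391,0.0086,0.0024,0,0,0],[-1,0.042,0.0092,0.0024,0,0,0],[-1,0.044,0.0096,0.0024,0,0,0],[-1,0.045,0.0098,0.0024,0,0,0],[-1,0.045,0.0098,0.0024,0,0,0]],
])

```text
clock: 22.48
tool_pos: [0.5931, 0.1473, 0.28]
tool_rot: [3.123, 0.34, -0.0]
wrist_force: [0.8, 0.1, -2.7]
opening: 0.222
```

```bash
python3 snap.py n side 240 160 350 250 7
```

```text
22.5333 [0.5929 0.1472 0.28  ] [ 3.123  0.34  -0.   ] [-0.33 -0.28 -2.4 ] [ 0.02  0.38 -0.44  1.64  0.17  1.17 -1.82]
```

View pics/side_n.png

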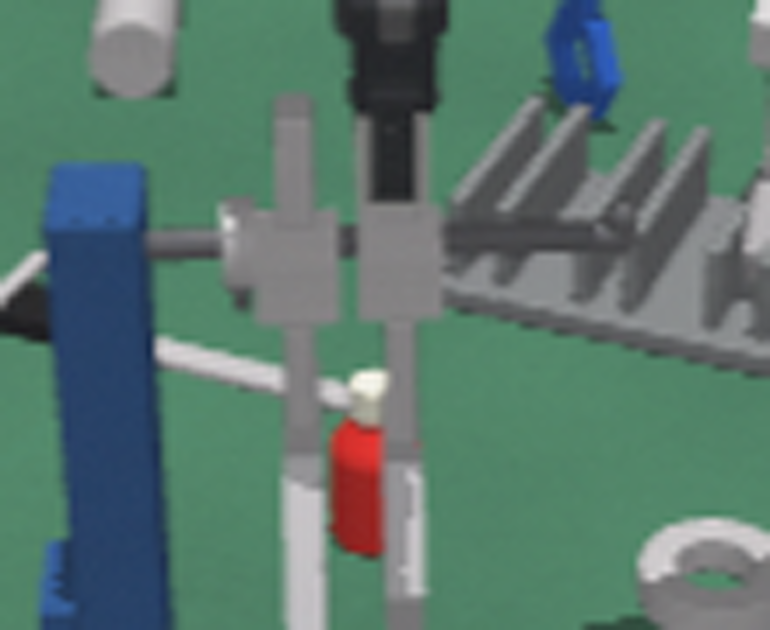

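carry_out([
  [[-1,0.0015,0.0003,0,0,0,0],[-1,0.003,0.0007,0,0,0,0],[-1,0.004,0.0009,0,0,0,0],[-1,0.005,0.0011,0,0,0,0],[-1,0.005,0.0011,0,0,0,0]],
])

```text
clock: 22.95
tool_pos: [0.5982, 0.1483, 0.28]
tool_rot: [3.123, 0.34, 0.0]
wrist_force: [-0.7, 0.3, -2.9]
opening: 0.22
```

carry_out([
  [[-1,0.0008,0.0002,0,0,0,0],[-1,0.0016,0.0004,0,0,0,0],[-1,0.0016,0.0004,0,0,0,0]],
])

```text
clock: 23.2
tool_pos: [0.5992, 0.1486, 0.2799]
tool_rot: [3.123, 0.34, -0.002]
wrist_force: [-0.9, -0.3, -1.5]
opening: 0.224
```

carry_out([
  [[-1,0.0008,0.0002,0,0,0,0],[-1,0.0016,0.0004,0,0,0,0],[-1,0.0016,0.0004,0,0,0,0]],
])

```text
clock: 23.45
tool_pos: [0.5994, 0.1488, 0.2798]
tool_rot: [3.122, 0.34, -0.007]
wrist_force: [-6.0, -2.1, 0.7]
opening: 0.222
```

carry_out([
  [[-1,0.0007,0.0002,0,0,0,0],[-1,0.0013,0.0003,0,0,0,0],[-1,0.0013,0.0003,0,0,0,0],[-1,0.0013,0.0003,0,0,0,0],[-1,0.0013,0.0003,0,0,0,0]],
])

```text
clock: 23.87
tool_pos: [0.5996, 0.1488, 0.2797]
tool_rot: [3.121, 0.34, -0.012]
wrist_force: [-9.2, -2.4, 2.2]
opening: 0.222
```

carry_out([
  [[-1,-0.001,-0.0002,0,0,0,0],[-1,-0.0022,-0.0005,0,0,0,0],[-1,-0.0022,-0.0005,-0.0008,0,0,0],[-1,-0.0022,-0.0005,-0.0016,0,0,0],[-1,-0.0022,-0.0005,-0.0022,0,0,0],[-1,-0.0022,-0.0005,-0.0022,0,0,0]],
])

```text
clock: 24.37
tool_pos: [0.5993, 0.1488, 0.2788]
tool_rot: [3.122, 0.34, -0.003]
wrist_force: [-7.0, -1.1, 5.5]
opening: 0.219
```

carry_out([
  [[-1,-0.001,-0.0002,0,0,0,0],[0,-0.001,-0.0002,0,0,0,0],[0,-0.001,-0.0002,0,0,0,0],[0,-0.001,-0.0002,0,0,0,0],[0,-0.001,-0.0002,0,0,0,0],[0,-0.001,-0.0002,0.01,0,0,0],[0,-0.001,-0.0002,0.03,0,0,0],[0,-0.001,-0.0002,0.05,0,0,0],[0,-0.001,-0.0002,0.06,0,0,0],[0,-0.001,-0.0002,0.06,0,0,0]],
])

```text
clock: 25.2
tool_pos: [0.6006, 0.1495, 0.3413]
tool_rot: [-3.122, -0.34, -0.01]
wrist_force: [-0.4, 0.5, 0.2]
opening: 0.499
```

```bash
python3 snap.py p side 240 130 350 250 6
```

```text
25.25 [0.5998 0.1491 0.3393] [-3.123 -0.34  -0.005] [-0.05  1.35 -0.17] [ 0.02  0.35 -0.44  1.54  0.15  1.28 -1.8 ]
```

View pics/side_p.png

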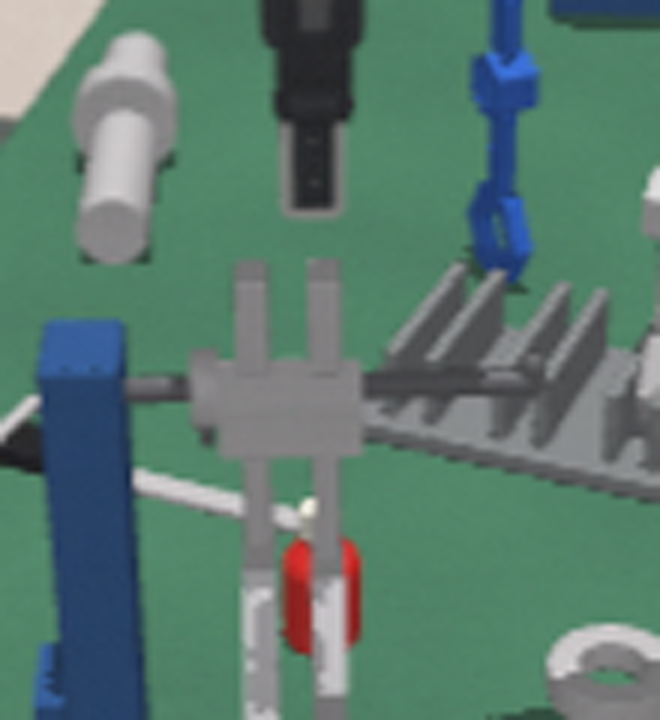

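carry_out([
  [[0,-0.007,-0.025,0,0,0,-0.03],[0,-0.016,-0.055,0,0,0,-0.07],[0,-0.025,-0.085,0,0,0,-0.11],[0,-0.034,-0.117,0,0,0,-0.15],[0,-0.043,-0.15,-0.005,0,0,-0.19],[0,-0.053,-0.182,-0.01,0,0,-0.23],[0,-0.063,-0.214,-0.015,0,0,-0.27],[0,-0.073,-0.246,-0.02,0,0,-0.31],[0,-0.082,-0.278,-0.025,0,0,-0.35],[0,-0.091,-0.31,-0.035,0,0,-0.39],[0,-0.1,-0.34,-0.045,0,0,-0.423],[0,-0.108,-0.365,-0.055,0,0,-0.423],[0,-0.1123,-0.3797,-0.058,0,0,-0.423],[0,-0.1123,-0.3797,-0.058,0,0,-0.423],[0,-0.1123,-0.3797,-0.058,0,0,-0.423],[0,-0.1123,-0.3797,-0.058,0,0,-0.423],[0,-0.1123,-0.3797,-0.058,0,0,-0.423]],
])

```text
clock: 26.67
tool_pos: [0.4876, -0.2292, 0.2799]
tool_rot: [-3.125, 0.319, -0.0]
wrist_force: [-0.6, 0.2, 0.7]
opening: 0.501
```

```bash
python3 snap.py q side 230 90 380 240 4
```

```text
26.7167 [ 0.4877 -0.2294  0.28  ] [-3.125e+00  3.190e-01 -1.000e-03] [-0.41 -0.76  0.93] [ 0.52  0.23 -0.19  1.81  0.05  1.1  -1.46]
```

View pics/side_q.png

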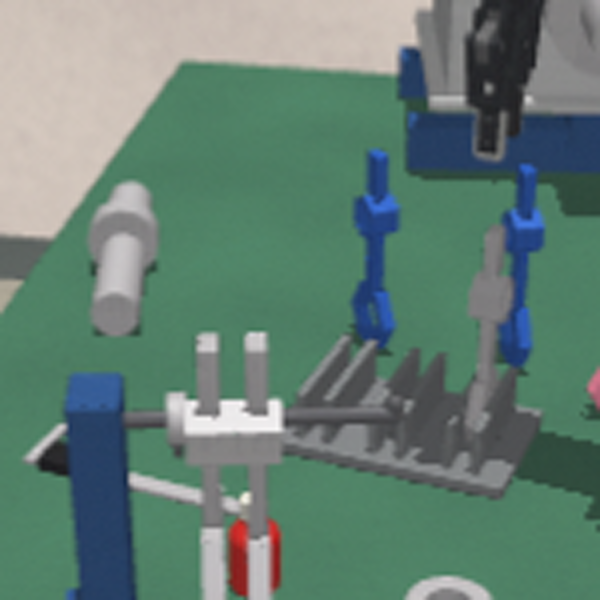

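carry_out([
  [[0,0,0,-0.02,0,0,0],[0,0,0,-0.04,0,0,0],[0,0,0,-0.06,0,0,0],[0,0,0,-0.08,0,0,0],[0,0,0,-0.09,0,0,0],[0,0,0,-0.096,0,0,0],[0,0,0,-0.096,0,0,0],[-1,0,0,-0.096,0,0,0],[-1,0,0,-0.096,0,0,0],[-1,0,0,-0.096,0,0,0],[-1,0,0,-0.096,0,0,0],[-1,0,0,-0.096,0,0,0],[-1,0,0,-0.096,0,0,0]],
])

```text
clock: 27.8
tool_pos: [0.4879, -0.2312, 0.1851]
tool_rot: [3.124, -0.323, 0.004]
wrist_force: [0.5, 1.5, 5.6]
opening: 0.224
```

carry_out([
  [[-1,0,0,0.015,0,0,0],[-1,0,0,0.04,0,0,0],[-1,0,0,0.07,0,0,0],[-1,0,0,0.1,0,0,0],[-1,0.004,0.02,0.1164,0,0,0],[-1,0.009,0.045,0.1164,0,0,0],[-1,0.014,0.07,0.1164,0,0,0],[-1,0.02,0.098,0.1164,0,0,0.05],[-1,0.02,0.125,0.1164,0,0,0.11],[-1,0.015,0.155,0.1164,0,0,0.17],[-1,0.01,0.185,0.1164,0,0,0.23],[-1,0.005,0.215,0.1164,0,0,0.29],[-1,0,0.245,0.1164,0,0,0.35],[-1,-0.005,0.275,0.1164,0,0,0.4],[-1,-0.01,0.305,0.1164,0,0,0.423],[-1,-0.0133,0.33,0.1164,0,0,0.423],[-1,-0.0133,0.347,0.1164,0,0,0.423],[-1,-0.0133,0.3522,0.1164,0,0,0.423],[-1,-0.0133,0.3522,0.1164,0,0,0.423],[-1,-0.0133,0.3522,0.1164,0,0,0.423]],
])

```text
clock: 29.47
tool_pos: [0.4736, 0.1199, 0.2998]
tool_rot: [3.122, 0.338, -0.002]
wrist_force: [0.6, -0.2, -1.8]
opening: 0.223
```

carry_out([
  [[-1,0,0,-0.004,0,0,0],[-1,0,0,-0.0088,0,0,0],[-1,0,0,-0.0088,0,0,0],[-1,0,0,-0.0088,0,0,0]],
])

```text
clock: 29.8
tool_pos: [0.4735, 0.1202, 0.2908]
tool_rot: [3.123, 0.338, -0.002]
wrist_force: [0.4, -0.9, -2.9]
opening: 0.219
```

```bash
python3 snap.py r side 240 130 380 250 5.5
```

```text
29.85 [0.4737 0.1206 0.2911] [ 3.123e+00  3.380e-01 -1.000e-03] [-1.07  0.1  -0.87] [ 0.1   0.16 -0.49  1.89  0.08  1.12 -1.77]
```

View pics/side_r.png

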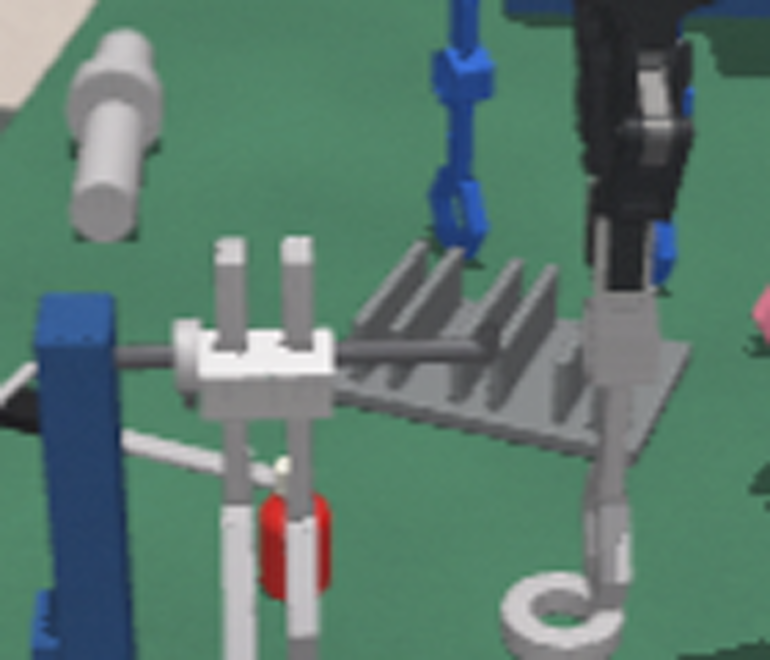

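carry_out([
  [[-1,0.0049,0.0011,0,0,0,0],[-1,0.0098,0.0021,0,0,0,0],[-1,0.0147,0.0032,0,0,0,0],[-1,0.0195,0.0043,0,0,0,0],[-1,0.0244,0.0054,0,0,0,0],[-1,0.0293,0.0065,0,0,0,0],[-1,0.0342,0.0076,0,0,0,0],[-1,0.039,0.0086,0,0,0,0],[-1,0.039,0.0086,0,0,0,0]],
])

```text
clock: 30.6
tool_pos: [0.5137, 0.13, 0.2913]
tool_rot: [-3.123, -0.34, -0.001]
wrist_force: [0.2, 0.3, -0.5]
opening: 0.224
```

carry_out([
  [[-1,0.0049,0.0011,0,0,0,0],[-1,0.0098,0.0021,0,0,0,0],[-1,0.0147,0.0032,0,0,0,0],[-1,0.0195,0.0043,0,0,0,0],[-1,0.0244,0.0054,0,0,0,0],[-1,0.0293,0.0065,0,0,0,0],[-1,0.0342,0.0075,0,0,0,0],[-1,0.0365,0.008,0,0,0,0],[-1,0.0365,0.008,0,0,0,0]],
])

```text
clock: 31.35
tool_pos: [0.5497, 0.1379, 0.2913]
tool_rot: [-3.123, -0.34, -0.0]
wrist_force: [0.8, -0.3, -1.7]
opening: 0.224
```

```bash
python3 snap.py s side 240 160 350 250 7
```

```text
31.4 [0.5493 0.1379 0.2913] [-3.123e+00 -3.400e-01  1.000e-03] [-0.75  0.39 -2.54] [ 0.06  0.3  -0.47  1.72  0.14  1.16 -1.81]
```

View pics/side_s.png

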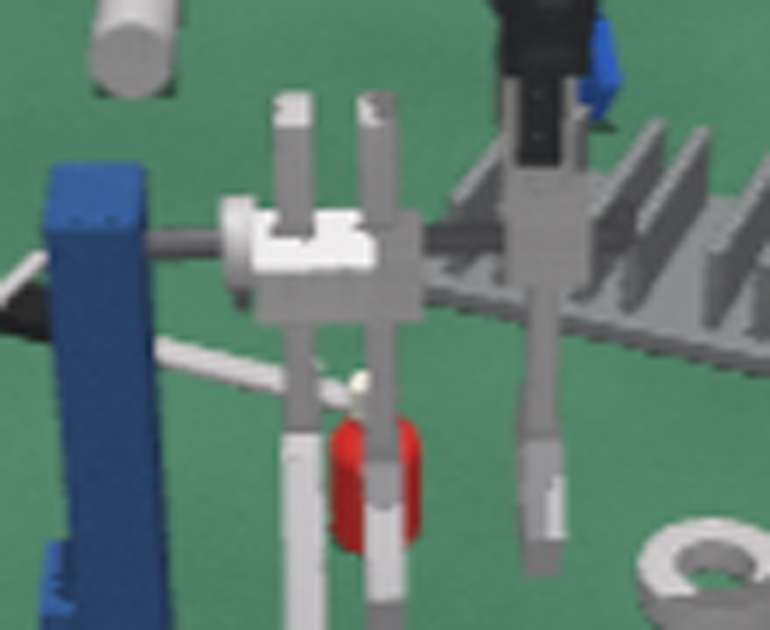

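Boss spans 503–590 px, clear of the lip (605+) and of the medium boss (422); the gap is about 25 mm. Letting down.

carry_out([
  [[-1,0,0,-0.001,0,0,0],[-1,0,0,-0.002,0,0,0],[-1,0,0,-0.003,0,0,0],[-1,0,0,-0.004,0,0,0],[-1,0,0,-0.005,0,0,0],[-1,0,0,-0.006,0,0,0],[-1,0,0,-0.007,0,0,0],[-1,0,0,-0.008,0,0,0],[-1,0,0,-0.009,0,0,0],[-1,0,0,-0.0097,0,0,0],[-1,0,0,-0.0104,0,0,0],[-1,0,0,-0.0111,0,0,0],[-1,0,0,-0.0118,0,0,0],[-1,0,0,-0.0125,0,0,0],[-1,0,0,-0.0132,0,0,0],[-1,0,0,-0.0138,0,0,0],[-1,0,0,-0.0138,0,0,0]],
])

```text
clock: 32.82
tool_pos: [0.5495, 0.1377, 0.2788]
tool_rot: [3.123, 0.339, 0.002]
wrist_force: [-1.0, -2.0, 5.2]
opening: 0.222
```

carry_out([
  [[-1,0,0,0.0012,0,0,0],[-1,0,0,0.0024,0,0,0],[-1,0.0039,0.0009,0.0024,0,0,0],[-1,0.0078,0.0017,0.0024,0,0,0],[-1,0.0117,0.0026,0.0024,0,0,0],[-1,0.0156,0.0034,0.0024,0,0,0],[-1,0.018,0.004,0.0024,0,0,0],[-1,0.02,0.0044,0.0024,0,0,0],[-1,0.021,0.0046,0.0024,0,0,0],[-1,0.021,0.0046,0.0024,0,0,0]],
])

```text
clock: 33.65
tool_pos: [0.5703, 0.1425, 0.2799]
tool_rot: [-3.123, -0.34, 0.0]
wrist_force: [-0.4, -0.1, -2.1]
opening: 0.22
```

```bash
python3 snap.py t side 240 160 350 250 7
```

```text
33.7 [0.5702 0.1424 0.2799] [ 3.123  0.34  -0.   ] [-0.29 -0.08 -2.38] [ 0.04  0.34 -0.47  1.69  0.16  1.15 -1.82]
```

View pics/side_t.png

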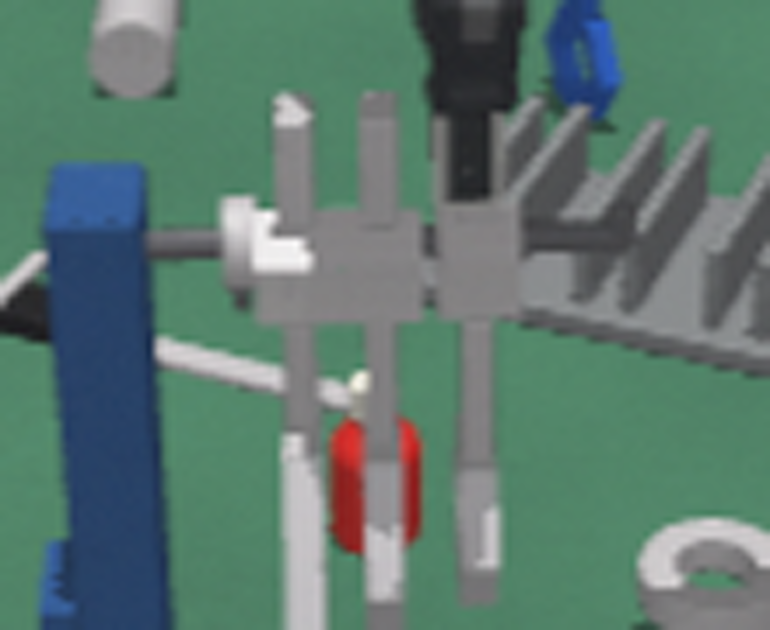

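Gap 422→438 px, about 5 mm. Creeping in.

carry_out([
  [[-1,0.0015,0.0003,0,0,0,0],[-1,0.003,0.0007,0,0,0,0],[-1,0.004,0.0009,0,0,0,0],[-1,0.004,0.0009,0,0,0,0]],
])

```text
clock: 34.03
tool_pos: [0.5744, 0.1433, 0.2801]
tool_rot: [3.123, 0.34, 0.0]
wrist_force: [-0.7, 0.0, -3.1]
opening: 0.223
```

carry_out([
  [[-1,0.0008,0.0002,0,0,0,0],[-1,0.0016,0.0004,0,0,0,0],[-1,0.0016,0.0004,0,0,0,0]],
])

```text
clock: 34.28
tool_pos: [0.5753, 0.1436, 0.2799]
tool_rot: [3.123, 0.34, -0.002]
wrist_force: [-2.3, -0.8, -1.1]
opening: 0.22
```

carry_out([
  [[-1,0.0008,0.0002,0,0,0,0],[-1,0.0016,0.0004,0,0,0,0],[-1,0.0016,0.0004,0,0,0,0]],
])

```text
clock: 34.53
tool_pos: [0.5755, 0.1437, 0.2798]
tool_rot: [3.122, 0.34, -0.008]
wrist_force: [-6.9, -1.8, 1.5]
opening: 0.221
```

carry_out([
  [[-1,0.0005,0.0001,0,0,0,0],[-1,0.001,0.0002,0,0,0,0],[-1,0.001,0.0002,0,0,0,0],[-1,0.001,0.0002,0,0,0,0],[-1,0.001,0.0002,0,0,0,0]],
])

```text
clock: 34.95
tool_pos: [0.5756, 0.1438, 0.2797]
tool_rot: [3.121, 0.34, -0.011]
wrist_force: [-8.8, -1.6, 3.0]
opening: 0.222
```

carry_out([
  [[-1,-0.001,-0.0002,0,0,0,0],[-1,-0.0022,-0.0005,0,0,0,0],[-1,-0.0022,-0.0005,-0.0008,0,0,0],[-1,-0.0022,-0.0005,-0.0016,0,0,0],[-1,-0.0022,-0.0005,-0.0022,0,0,0],[-1,-0.0022,-0.0005,-0.0022,0,0,0]],
])

```text
clock: 35.45
tool_pos: [0.5754, 0.1437, 0.2791]
tool_rot: [3.122, 0.34, -0.002]
wrist_force: [-7.4, -1.6, 5.5]
opening: 0.22
```

carry_out([
  [[-1,-0.001,-0.0002,0,0,0,0],[0,-0.001,-0.0002,0,0,0,0],[0,-0.001,-0.0002,0,0,0,0],[0,-0.001,-0.0002,0,0,0,0],[0,-0.001,-0.0002,0,0,0,0],[0,-0.001,-0.0002,0.01,0,0,0],[0,-0.001,-0.0002,0.03,0,0,0],[0,-0.001,-0.0002,0.05,0,0,0],[0,-0.001,-0.0002,0.08,0,0,0],[0,-0.021,-0.0402,0.08,0,0,0],[0,-0.04,-0.0702,0.08,0,0,0],[0,-0.05,-0.1002,0.08,0,0,0],[0,-0.06,-0.1302,0.08,0,0,0],[0,-0.06,-0.1302,0.08,0,0,0],[0,-0.06,-0.1302,0.08,0,0,0]],
])

```text
clock: 36.7
tool_pos: [0.5162, 0.0117, 0.3588]
tool_rot: [3.123, 0.333, 0.003]
wrist_force: [0.1, 0.4, 0.1]
opening: 0.498
```

```bash
python3 snap.py u side 240 130 350 250 6; python3 snap.py u top 220 110 380 250 5
```

```text
36.75 [0.5164 0.0135 0.3587] [-3.123e+00 -3.380e-01 -3.000e-03] [-0.54  0.85  0.21] [ 0.26  0.15 -0.42  1.73  0.06  1.27 -1.53]
36.8 [0.5165 0.0146 0.3585] [-3.122e+00 -3.410e-01 -2.000e-03] [ 1.06 -0.14  0.41] [ 0.26  0.15 -0.42  1.73  0.06  1.27 -1.53]
```

View pics/side_u.png

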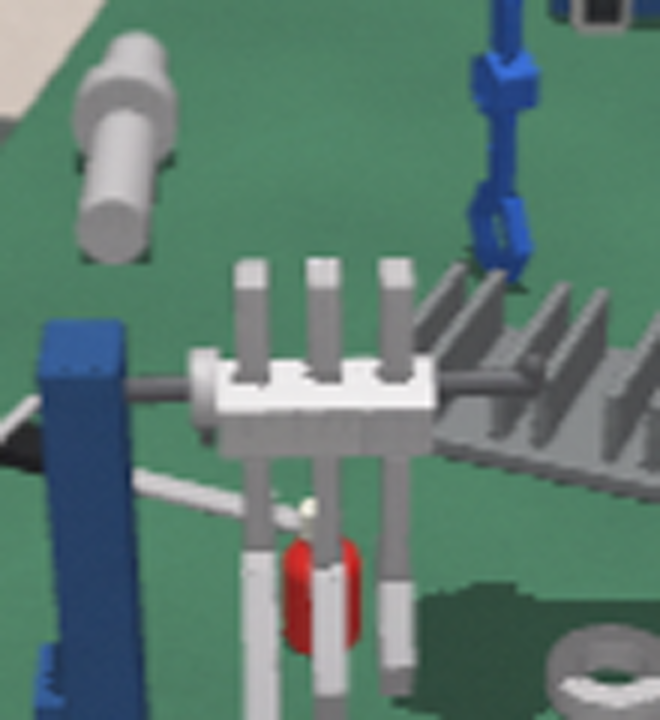

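View pics/top_u.png

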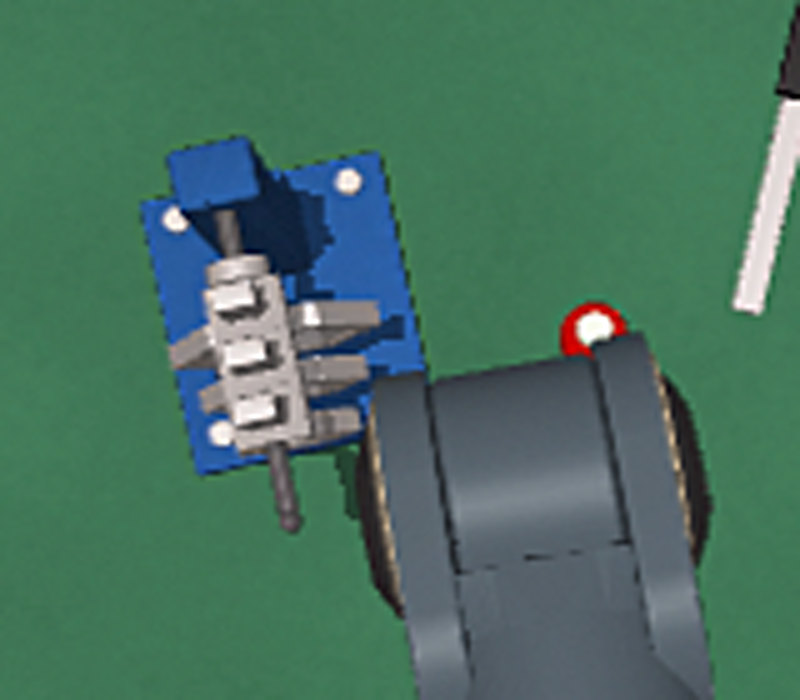

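carry_out([
  [[0,0,0,0,0,0,0],[0,0,0,0,0,0,0],[0,0,0,0,0,0,0],[0,0,0,0,0,0,0],[0,0,0,0,0,0,0],[0,0,0,0,0,0,0],[0,0,0,0,0,0,0],[0,0,0,0,0,0,0]],
])

```text
clock: 37.47
tool_pos: [0.5162, 0.0136, 0.3578]
tool_rot: [3.123, 0.34, 0.0]
wrist_force: [0.1, -0.8, -0.1]
opening: 0.506
```

```bash
python3 snap.py v side 240 130 350 250 6
python3 - <<'E'
import cv2
a=cv2.imread("pics/raw_side_u.png")[165:260,265:320].astype(int); b=cv2.imread("pics/raw_side_v.png")[165:260,265:320].astype(int)
print(abs(a-b).max())
from workcell import env
print(env.hand_in())
E
```

```text
37.5167 [0.5161 0.0136 0.3578] [ 3.123  0.34  -0.   ] [-0.8   0.16 -0.75] [ 0.26  0.15 -0.42  1.74  0.06  1.27 -1.53]
51
the job is handed in; nothing more can be done
None
```

View pics/side_v.png

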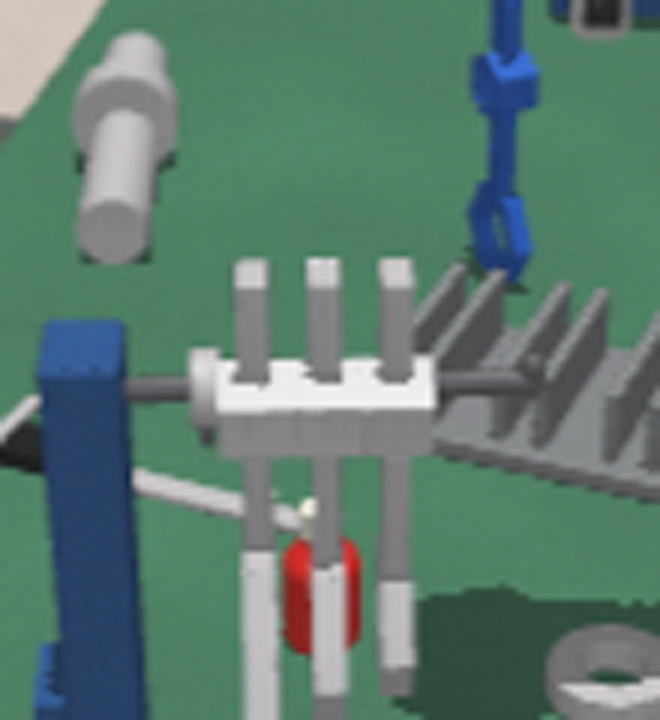

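I hung the three spanners on the bar in order, large, middle, small, and handed in at about 37.5 s of the 72 s allowed. Each was set down with a contact force under about 13 N and slid back with its weight carried. Each was then pressed home at about 9–10 N, read from the wrist force, and lowered and released.

- **Final pictures:** The side and top views show the three bosses touching each other and the stop collar, with no gap I could see. All three hang upright, and the gripper is clear of everything. The bottle, bearing and caliper look undisturbed. I did not look at the wooden case again at the end, but the arm never went near it.
- **At rest:** Two side pictures about 0.7 s apart look the same to the eye. The pixel comparison did show a largest difference of 51 in that area. I put it down to the arm's moving shadow but did not trace it, and I handed in within the same script as that check.
- **Camera disagreement:** The two cameras placed the hook up to 9 mm apart sideways. I used a position between them, and the spanners passed over the lip without any contact force.

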